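# Clamp a stack of gift labels in the screw press

### The arm

A 6-joint arm with a two-finger parallel gripper is mounted at the origin on a cart in front of the work surface, level with it; the furniture and walls round the work are solid. World frame = base frame: x ahead of the robot, y to its left, z up, the work surface at z = 0. Lengths are in m, angles in rad, forces in N, time in s.
With the tool pointing down it reaches from about 0.225 to 0.875 m from the base axis. Payload 3.4 kg.
Tool frame: the origin (TCP) lies on the centre line of the jaws, within the pads' length; the fingertips stand 19 mm ahead of it and the grasp point (between the pads) is the TCP; z points along the fingers, y is the direction in which the jaws open and shut (so a half turn about z gives the same grasp; the last joint's range is limited). The gripper opens to 85 mm and grips with 20 to 120 N. Pads are 22 mm wide; open, the fingers measure 114 mm over their backs; the gripper's body (76 mm by 85 mm) begins 54 mm behind the grasp point. The pads swing forward as they close: fully open they stand 13 mm farther back than shut.
Start: joints at [-1.249, 0.276, 1.505, -0, 1.361, -0.121], TCP at [0.246, -0.52, 0.217] pointing down, gripper open.
Joint ranges: [-2.89, 2.89], [-0.75, 2.08], [0.22, 2.7], [-1.18, 4.32], [0.11, 2.71], [-2.7, 2.7]. Speed limits (rad/s): [2.57, 2.57, 3.14, 3.14, 3.14, 3.14].

### API

Orientations are given as a unit quaternion [w, x, y, z].
In Python, from rig import monitor, eyes, manip, models gives the robot as it stands.
- The arm moves only by the tool send_rows, never from a script. Its argument "deltas" is a list of rows, each an object with "dp": the shift along the world's x, y, z each as a share of 0.12 m, from -1 to 1, a list of three; "rotation": the turn, a rotation vector about the world's x, y, z each as a share of 0.5 rad, from -1 to 1, a list of three. In form: [{"dp": [dx, dy, dz], "rotation": [rx, ry, rz]}, ...]. A call has 1 to 12 rows; each row is the pose to reach, as a shift and turn from the pose commanded when the call began; what a row does not reach only later rows make up. A row lasts 1/12 s, in which the tool goes at most 41.7 mm and 7.16 degrees, less where a joint would pass 70% of its speed; a pose out of reach is approached as far as the arm can. A call with a number of a shift or a turn outside -1 to 1 is refused whole. A call with a gripper value outside its range is refused whole. "fingers" is the closure, from -1 (fully open) to 1 (shut), set as the call begins (left out, the last holds). The fingers move at their own pace and stop on an object; "grip_force" is the grip in N (left out, the last holds). Time passes only in rows, so rows that repeat a pose let the fingers close. It gives the time, the measured TCP pose, the force and the opening at its end, in the units of the state.
- monitor.get_state(): the state, without advancing time (a new reading comes with each control period).
- eyes.get_image(name): name is "scene" or "top" or "wrist"; returns a dict with "color" (400x640x3 uint8, red, green, blue), "depth" (400x640 float32, m along the optical axis (not along the pixel's ray), 0 where there is no reading), "mtx" (3x3 intrinsics, pixels), "rvec" (rotation vector, rad) and "tvec" (3), from world to camera coordinates, as OpenCV has them. Camera axes: x right, y down, z forward; pixel columns grow to the right and rows downward; lengths in m; the calibration is good to about 2 mm. A picture is of the moment at which its call begins.
- manip.sign_off(): hands the job in, once; it reports no verdict.
Trained networks look in a picture, given as the dict that the camera call returned (one of the last four; its "shot" number tells which), for a name from the list of things; names that differ only in an ending like _2 or _b are one class to them, and where a whole thing is asked for, a point or a joint stands for the part that bears it (a point fixed in the world has none). Each returns a list of dicts, best first, with "score" (0 to 1); they miss things now and then, are a little off and sometimes report something else, mostly with a low value. They report only what shows in the picture. A call takes as long as a camera call. They do not tell look-alikes from the thing itself.
- models.find_in(name, picture): "box" ([left, top, right, bottom] in pixels, round what is visible of it).
The state is a dict: "clock": time; "qpos": joint angles; "qd": joint speeds; "effort": joint torques, N m; "position": TCP position; "ee_rot": TCP orientation; "contact_force": force on the tool from outside, world axes, zero at the start; "moment": the same for the moment, N m; "width": finger opening in m.
Only numpy, scipy, OpenCV 4.12 (cv2) and the standard library are available. Lean on these libraries where they do the work, as an engineer would, in place of code of your own. Each camera call takes 0.05 s, during which the arm holds its last target.

### The job

Lay the stack of gift labels flat in the pocket of the little screw press's tray, and slide the tray fully home under the press. Then wind the crank clockwise until the foot just meets the stack, give it a quarter of a turn more and no further, and leave the stack clamped like that. Leave the wrapped cakes and the biscuit bar around it where they lie.

Things in the scene. Friction and masses are not known exactly. Their poses are not given: they have to be found in the camera images.
- labels_mid (a point): The loose stack of white gift labels, a flat block 31 x 45 x 10 mm lying on the table in front of the press, 0.12 kg. The point is its centre, 5 mm above its underside; x runs along its 31 mm side, y along its 45 mm side, z up.
- press: Grey C-frame bench screw press, fixed to the table; base 280 x 90 x 12 mm. Origin: on the screw's axis at table height. Its x points the way the tray goes in (towards the column), y across, z up. The round head (52 mm across) hangs over the origin from 72 to 125 mm up, with the crank on top; base and tray guides reach 160 mm to -x and are at most 20 mm high.
- pocket (a point): The tray's shallow pocket: the centre of its floor, 19 mm above the table. The pocket is 50 mm long (along its x, which is the press's x) by 38 mm wide (along y), with a rim 3 mm high and 5 mm wide round it: the stack goes in with its 45 mm side along the pocket's x.
- tray_knob (a point): Middle of the upright black round knob on the tray's stem, 18 mm across; its top is 14 mm above this point (55 mm above the table), its foot on the stem 22 mm below; the lowest 10 mm are thinner. 90 mm to the pocket's -x. The tray slides along the press's x with about 2 N of drag.
- tray (a joint): How far the tray is slid in, m: 0 fully out, 0.130 against its stop (fully home), where the pocket's centre is on the screw's axis. Stays where it is left.
- screw_axis (a point): Point on the crank's vertical turning axis, 167 mm above the table, level with the middle of the crank's grip. The foot below is a steel disc 36 mm across on a preloaded spring: when it meets the stack the drag at the crank's grip steps up by 4.5 N within some 10 to 20 degrees, then grows by 1.8 N over the next quarter turn (stack force 80 N at contact, 112 N a quarter turn on).
- crank_grip (a point): Middle of the crank's upright black grip, a round sleeve 18 mm across and 40 mm tall that spins freely on its pin, 45 mm out from the screw's axis, always at the same height (20 mm above the flat crank arm; its top is 20 mm above this point). Held there it can be led round in circles with the gripper's heading unchanged.
- crank (a joint): Crank angle, rad, growing clockwise seen from above, which sends the foot down 16 mm per turn. At angle q the grip lies at angle -q from the press's x axis (counter-clockwise positive). It drags with a steady 0.36 N m (8 N at the grip) and stays where it is left. How high the foot hangs differs each time and is not measured: it meets the stack 0.2 to 0.9 turns from the start.
- cake_ring_pale: A pale ring cake in a clear film bag, 90 x 94 x 25 mm, behind the tray; a bystander. Origin: centre of its underside.
- cake_ring_dark: A dark ring cake in a clear film bag, 90 x 94 x 24 mm, in front of the press; a bystander. Origin: centre of its underside.
- biscuit_bar: A biscuit bar in a clear film bag, 57 x 101 x 25 mm, front right; a bystander. Origin: centre of its underside.
Mind the look-alikes: they are no part of the job. What is meant by the part that bears labels_mid is not yellow, and is the smaller of those in its own colour.

How it is judged:
On the way, in this order (a step that is already met when the one before it is completed fails the run):
1. the stack lies flat in the pocket of the tray, the tray still out (horizontal distance between labels_mid and pocket below 0.006 m and z of labels_mid in the frame of pocket between 0.001 and 0.0075 m and angle between labels_mid's own z axis and vertical below 0.1 rad and value of joint tray below 0.05 m), for 0.2 s.
2. the tray is fully home with the stack in its pocket (horizontal distance between labels_mid and pocket below 0.006 m and z of labels_mid in the frame of pocket between 0.001 and 0.0075 m and angle between labels_mid's own z axis and vertical below 0.1 rad and value of joint tray above 0.126 m), for 0.2 s.
3. the foot has met the stack (all of step 2 and contact force between press and labels above 40 N), for 0.05 s.
At the end, for the whole second after the job is handed in: The stack lies flat in the pocket (within 6 mm of its centre), the tray is home (0.126 m or more), and the crank has been left a quarter turn past contact, give or take a twelfth of a turn: the stack is held with 100 to 124 N (all of step 2 and contact force between press and labels between 100 and 124 N and velocity of joint crank below 0.05 rad/s and linear speed of labels below 0.01 m/s); the robot touches nothing.
It fails at once if the stack is overpressed: the crank goes clearly more than a third of a turn past contact (over 130 N) (value of joint tray above 0.126 m and contact force between press and labels above 130 N).
It fails at once if the cake ring pale is pushed more than 30 mm (distance of cake_ring_pale from where it was at the start of the episode above 0.03 m).
It fails at once if the cake ring dark is pushed more than 30 mm (distance of cake_ring_dark from where it was at the start of the episode above 0.03 m).
It fails at once if the biscuit bar is pushed more than 30 mm (distance of biscuit_bar from where it was at the start of the episode above 0.03 m).
It also fails if it takes over 72 s, if anything falls off the work surface, if the arm or the gripper's body presses on something with over 40 N, if the wrist force passes 120 N, or if a joint passes its speed limit or range.

## Working session

There is one attempt and no reset: what is moved stays moved. The work goes in short steps, Python scripts to look and compute and a tool call to move; the robot and the scene stay as the last step left them, time stands still between calls to the robot, and variables do not carry over. Pictures are saved under pics/ and viewed, and the job is handed in when it is done.

Besides the shell and the picture viewer there is one more tool, called by a JSON object that holds its "name" and its "arguments". send_rows: Moves the arm, as the interface text tells. Its arguments: {"type":"object","properties":{"deltas":{"type":"array","items":{"type":"object","properties":{"dp":{"type":"array","items":{"type":"number"}},"rotation":{"type":"array","items":{"type":"number"}}}}},"fingers":{"type":"number"},"grip_force":{"type":"number"}},"required":["deltas"]}

```bash
ls; mkdir -p pics; cat > h.py <<'E'
import numpy as np, cv2
from rig import monitor, eyes, manip, models
def save(n,c): cv2.imwrite('pics/'+n, c[:,:,::-1])
def cam(p):
    R=cv2.Rodrigues(np.array(p['rvec'],float))[0]; return R,np.array(p['tvec'],float).ravel(),np.array(p['mtx'])
def world(p,u,v,d=None):
    R,t,K=cam(p); d=p['depth'][int(v),int(u)] if d is None else d
    return R.T@(np.array([(u-K[0,2])/K[0,0],(v-K[1,2])/K[1,1],1])*d-t)
def onz(p,u,v,z):
    R,t,K=cam(p); c=-R.T@t; r=R.T@np.array([(u-K[0,2])/K[0,0],(v-K[1,2])/K[1,1],1]); return c+r*(z-c[2])/r[2]
def cloud(p):
    R,t,K=cam(p); v,u=np.mgrid[0:400,0:640]; d=p['depth']
    P=np.stack([(u-K[0,2])/K[0,0]*d,(v-K[1,2])/K[1,1]*d,d],-1); return (P-t)@R
def proj(p,X):
    R,t,K=cam(p); c=R@np.array(X)+t; return (K@c)[:2]/c[2]
E
cat > a.py <<'E'
from h import *
s=monitor.get_state(); print({k:np.round(v,4).tolist() if not isinstance(v,dict) else v for k,v in s.items()})
for n in ['scene','top','wrist']:
    p=eyes.get_image(n); save(n+'0.png',p['color'])
    R,t,K=cam(p); print(n,(-R.T@t).round(3))
    for o in ['labels_mid','press','pocket','tray_knob','crank_grip','cake_ring_pale','cake_ring_dark','biscuit_bar']:
        for r in models.find_in(o,p)[:4]:
            b=r['box']; u,v=(b[0]+b[2])/2,(b[1]+b[3])/2
            print(o,round(r['score'],2),np.round(b).tolist(),world(p,u,v).round(3))
E
python3 a.py
```

```text
pics
{'clock': 0.0, 'qpos': [-1.249, 0.2766, 1.5062, 0.0, 1.3607, -0.121], 'qd': [-0.0014, -0.0004, -0.0003, 0.0019, 0.0, -0.0002], 'effort': [0.0007, -41.6773, -24.5808, -0.0003, 0.0111, -0.0], 'position': [0.2462, -0.519, 0.2156], 'ee_rot': [-0.0009, 0.9756, 0.2196, -0.0001], 'contact_force': [0.1324, -0.6283, 0.5632], 'moment': [-0.0162, 0.0242, 0.0066], 'width': 0.0853}
scene [0.104 0.688 1.117]
labels_mid 0.69 [217.0, 278.0, 240.0, 295.0] [0.648 0.404 0.013]
press 0.55 [307.0, 150.0, 378.0, 228.0] [ 0.594 -0.138  0.014]
pocket 0.82 [308.0, 203.0, 337.0, 224.0] [0.582 0.005 0.022]
pocket 0.51 [398.0, 182.0, 415.0, 202.0] [ 0.396 -0.266  0.021]
tray_knob 0.88 [310.0, 199.0, 338.0, 226.0] [ 0.584 -0.006  0.016]
tray_knob 0.56 [398.0, 181.0, 415.0, 206.0] [ 0.393 -0.257  0.022]
crank_grip 0.37 [362.0, 148.0, 366.0, 158.0] [ 0.554 -0.188  0.185]
cake_ring_dark 0.94 [371.0, 199.0, 396.0, 228.0] [ 0.412 -0.129  0.02 ]
cake_ring_dark 0.46 [306.0, 150.0, 379.0, 228.0] [ 0.595 -0.137  0.017]
biscuit_bar 0.87 [400.0, 182.0, 416.0, 202.0] [ 0.392 -0.268  0.021]
top [0.286 0.034 1.311]
labels_mid 0.84 [184.0, 166.0, 207.0, 185.0] [0.646 0.399 0.015]
labels_mid 0.59 [313.0, 246.0, 332.0, 258.0] [0.437 0.029 0.013]
labels_mid 0.45 [443.0, 203.0, 463.0, 216.0] [ 0.569 -0.336  0.008]
press 0.9 [308.0, 187.0, 430.0, 226.0] [ 0.57  -0.097  0.015]
pocket 0.83 [311.0, 185.0, 358.0, 207.0] [0.594 0.    0.028]
tray_knob 0.55 [306.0, 190.0, 358.0, 213.0] [0.581 0.007 0.016]
crank_grip 0.5 [407.0, 195.0, 421.0, 203.0] [ 0.555 -0.19   0.187]
cake_ring_pale 0.85 [264.0, 147.0, 298.0, 178.0] [0.69  0.156 0.025]
cake_ring_dark 0.67 [356.0, 237.0, 401.0, 284.0] [ 0.419 -0.124  0.02 ]
biscuit_bar 0.9 [411.0, 254.0, 451.0, 284.0] [ 0.4   -0.268  0.015]
wrist [ 0.311 -0.49   0.373]
```

View pics/top0.png

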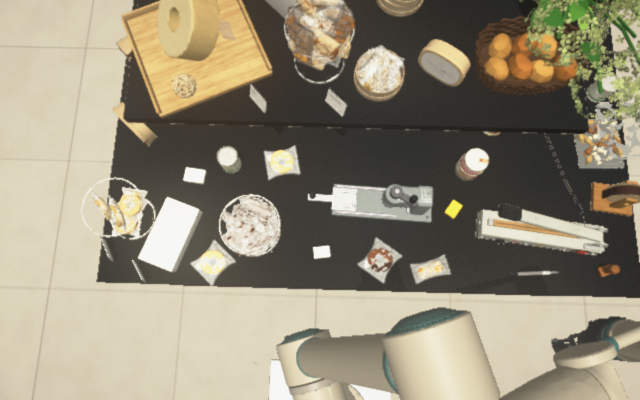

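View pics/scene0.png

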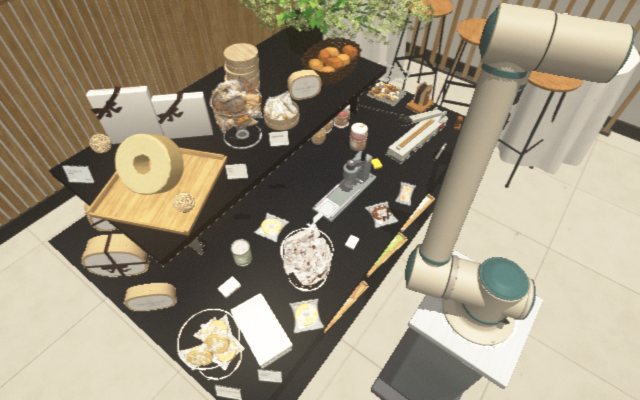

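```bash
cat > b.py <<'E'
from h import *
p=eyes.get_image('top'); np.savez('top.npz',**{k:p[k] for k in ['color','depth','mtx','rvec','tvec']})
c=p['color'][140:300,170:490]; save('top_crop.png',cv2.resize(c,None,fx=2.5,fy=2.5,interpolation=cv2.INTER_CUBIC))
c=p['color'][170:240,290:450]; save('top_press.png',cv2.resize(c,None,fx=5,fy=5,interpolation=cv2.INTER_CUBIC))
E
python3 b.py
```

```text
(no output)
```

View pics/top_crop.png

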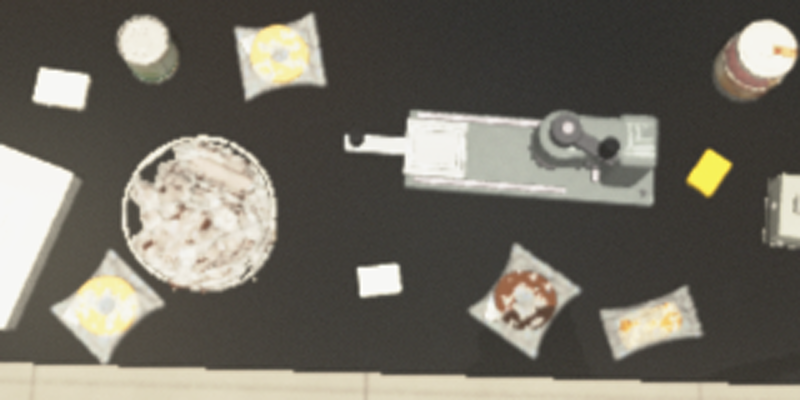

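View pics/top_press.png

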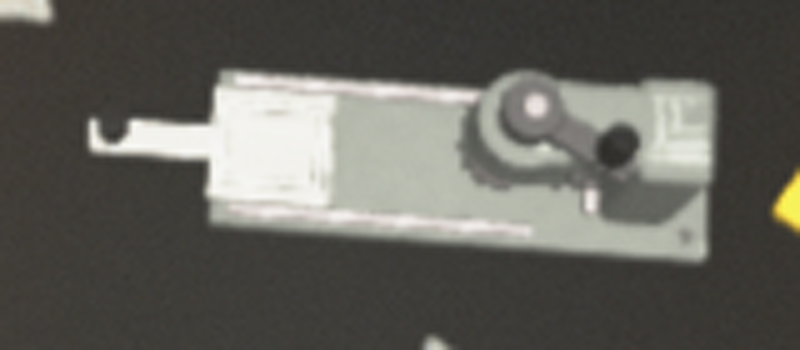

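```bash
cat > c.py <<'E'
from h import *
p=dict(np.load('top.npz')); P=cloud(p); g=p['color'].astype(int)
hsv=cv2.cvtColor(p['color'],cv2.COLOR_RGB2HSV)
for nm,(u0,v0,u1,v1) in dict(l1=(305,240,340,265),l2=(178,160,212,190)).items():
    m=np.zeros((400,640),np.uint8); m[v0:v1,u0:u1]=(hsv[v0:v1,u0:u1,2]>150)
    c=max(cv2.findContours(m,0,1)[0],key=cv2.contourArea)[:,0,:]
    W=np.array([onz(p,u,v,0.01)[:2] for u,v in c]); r=cv2.minAreaRect((W*1000).astype(np.float32)); print(nm,r, P[m>0][:,2].mean(), 'area mm2', m.sum()*(onz(p,u0,v0,.01)-onz(p,u0+1,v0+1,.01))[:2].prod()*1e6)
R=P[185:230,305:440].reshape(-1,3)
print(np.histogram(R[:,2],bins=np.arange(-.01,.2,.005)))
m=((P[:,:,2]>0.006)&(P[:,:,2]<0.03)).astype(np.uint8); m[:183]=0;m[232:]=0;m[:,:331]=0;m[:,438:]=0
c=max(cv2.findContours(m,0,1)[0],key=cv2.contourArea)[:,0,:]
W=np.array([P[v,u,:2] for u,v in c]);print(cv2.minAreaRect((W*1000).astype(np.float32)))
for lo,hi in[(.04,.06),(.115,.135),(.14,.155),(.18,.19)]:
    q=R[(R[:,2]>lo)&(R[:,2]<hi)]; print(lo,len(q),q.mean(0).round(4),np.ptp(q,axis=0).round(3)) if len(q) else 0
E
python3 c.py
```

```text
l1 ((439.1476135253906, 32.664466857910156), (33.33912658691406, 46.31966018676758), 8.780439376831055) 0.009566754510496718 area mm2 1581.968700090113
l2 ((649.3575439453125, 404.43505859375), (60.72435760498047, 43.080928802490234), 83.20610809326172) 0.02535869032718421 area mm2 2840.389008900312
(array([  28,  794, 1581,  368,  875,  639,  537,   86,   13,   10,   16,
         14,   18,   27,   12,    5,    7,    7,    8,   13,   15,   21,
         19,   29,   19,   38,  195,  342,   39,    7,   16,   82,   92,
         16,    4,    3,    5,    6,   11,   25,    3]), array([-0.01 , -0.005,  0.   ,  0.005,  0.01 ,  0.015,  0.02 ,  0.025,
        0.03 ,  0.035,  0.04 ,  0.045,  0.05 ,  0.055,  0.06 ,  0.065,
        0.07 ,  0.075,  0.08 ,  0.085,  0.09 ,  0.095,  0.1  ,  0.105,
        0.11 ,  0.115,  0.12 ,  0.125,  0.13 ,  0.135,  0.14 ,  0.145,
        0.15 ,  0.155,  0.16 ,  0.165,  0.17 ,  0.175,  0.18 ,  0.185,
        0.19 ,  0.195]))
((583.8134765625, -132.3291473388672), (285.93133544921875, 95.38191986083984), 86.30947875976562)
0.04 75 [ 0.5741 -0.0802  0.0511] [0.05  0.316 0.019]
0.115 614 [ 0.5792 -0.2001  0.1256] [0.058 0.125 0.02 ]
0.14 190 [ 0.5748 -0.1632  0.1495] [0.052 0.067 0.012]
0.18 36 [ 0.5582 -0.1905  0.1866] [0.018 0.015 0.008]
```

View pics/wrist0.png

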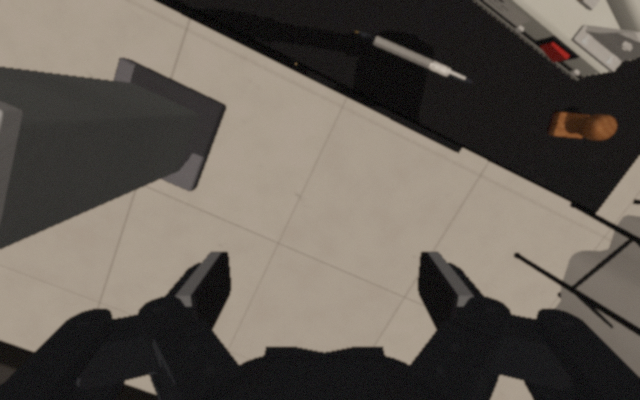

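{"name": "send_rows", "arguments": {"deltas": [{"dp":[0.25,1,0.3],"rotation":[0,0,0.85]},{"dp":[0.25,1,0.3],"rotation":[0,0,0.85]},{"dp":[0.25,1,0.3],"rotation":[0,0,0.85]},{"dp":[0.25,1,0.3],"rotation":[0,0,0.85]}], "fingers": -1}}

```text
clock: 1.73
position: [0.2775, -0.3939, 0.2547]
ee_rot: [-0.0, 0.906, 0.424, 0.002]
contact_force: [0.2, 0.4, 0.4]
width: 0.0854
```

{"name": "send_rows", "arguments": {"deltas": [{"dp":[0.25,1,0],"rotation":[0,0,0.85]},{"dp":[0.25,1,0],"rotation":[0,0,0.85]},{"dp":[0.25,1,0],"rotation":[0,0,0.85]},{"dp":[0.25,1,0],"rotation":[0,0,0.85]}]}}

```text
clock: 2.07
position: [0.3067, -0.2724, 0.2527]
ee_rot: [-0.002, 0.795, 0.606, 0.002]
contact_force: [-1.4, -0.7, -0.6]
width: 0.0853
```

{"name": "send_rows", "arguments": {"deltas": [{"dp":[0.25,1,0],"rotation":[0,0,0.83]},{"dp":[0.25,1,0],"rotation":[0,0,0.83]},{"dp":[0.25,1,0],"rotation":[0,0,0.83]},{"dp":[0.25,1,0],"rotation":[0,0,0.83]}]}}

```text
clock: 2.4
position: [0.3368, -0.1525, 0.2527]
ee_rot: [-0.001, 0.653, 0.758, 0.002]
contact_force: [-0.4, -1.2, 0.7]
width: 0.0854
```

{"name": "send_rows", "arguments": {"deltas": [{"dp":[0.25,1,-0.3],"rotation":[0,0,0]},{"dp":[0.25,1,-0.3],"rotation":[0,0,0]},{"dp":[0.25,1,-0.3],"rotation":[0,0,0]},{"dp":[0.25,1,-0.3],"rotation":[0,0,0]}]}}

```text
clock: 2.73
position: [0.3654, -0.0332, 0.215]
ee_rot: [-0.003, 0.654, 0.756, 0.001]
contact_force: [-0.0, 0.5, -0.4]
width: 0.0855
```

```bash
cat > w.py <<'E'
import sys
from h import *
s=monitor.get_state(); print({k:np.round(s[k],4).tolist() for k in ['clock','qpos','position','ee_rot','contact_force','width']})
p=eyes.get_image('wrist'); save(sys.argv[1]+'.png',p['color']); np.savez(sys.argv[1]+'.npz',**{k:p[k] for k in ['color','depth','mtx','rvec','tvec']})
for o in sys.argv[2:]:
    for r in models.find_in(o,p)[:3]:
        b=r['box']; u,v=(b[0]+b[2])/2,(b[1]+b[3])/2; print(o,round(r['score'],2),np.round(b).tolist(),world(p,u,v).round(4))
E
python3 w.py w1 labels_mid press pocket tray_knob
```

```text
{'clock': 2.7333, 'qpos': [-0.2856, -0.0443, 1.8879, 0.0046, 1.3016, -0.4307], 'position': [0.3654, -0.0332, 0.215], 'ee_rot': [-0.0026, 0.6545, 0.7561, 0.0013], 'contact_force': [-0.0368, 0.4519, -0.3919], 'width': 0.0855}
labels_mid 0.72 [383.0, 106.0, 414.0, 143.0] [0.4408 0.0308 0.0073]
press 0.57 [421.0, 105.0, 581.0, 400.0] [ 0.5967 -0.102   0.0117]
press 0.41 [385.0, 105.0, 414.0, 144.0] [0.4413 0.0308 0.0088]
pocket 0.56 [480.0, 104.0, 580.0, 230.0] [0.5941 0.0064 0.0179]
tray_knob 0.57 [483.0, 103.0, 581.0, 226.0] [0.5951 0.0094 0.0183]
```

View pics/w1.png

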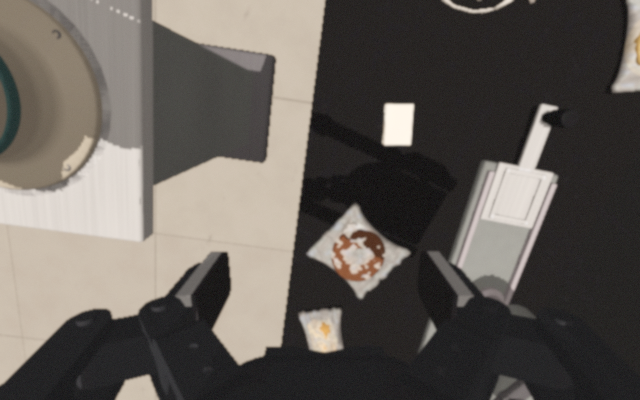

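```bash
cat > d.py <<'E'
from h import *
p=dict(np.load('w1.npz')); P=cloud(p); hsv=cv2.cvtColor(p['color'],cv2.COLOR_RGB2HSV)
R,t,K=cam(p);print('cam',(-R.T@t).round(3))
m=np.zeros((400,640),np.uint8); m[95:155,372:425]=hsv[95:155,372:425,2]>130
c=max(cv2.findContours(m,0,1)[0],key=cv2.contourArea)[:,0,:]
W=np.array([onz(p,u,v,0.01)[:2] for u,v in c]); print(cv2.minAreaRect((W*1000).astype(np.float32)),P[m>0][:,2].mean())
c=p['color'][80:320,420:600]; save('w1c.png',cv2.resize(c,None,fx=2.5*1,fy=2.5,interpolation=cv2.INTER_CUBIC))
print(proj(p,[.591,-.0226,.019]),proj(p,[.5967,.0673,.055]),proj(p,[.5825,-.1523,.125]))
E
python3 d.py
```

```text
cam [0.356 0.036 0.372]
((439.154296875, 30.780778884887695), (33.62571334838867, 45.35953140258789), 8.288482666015625) 0.007945681988504845
[519.8713618  191.69142407] [576.8723349  112.22688355] [535.10388354 352.07771116]
```

View pics/w1c.png

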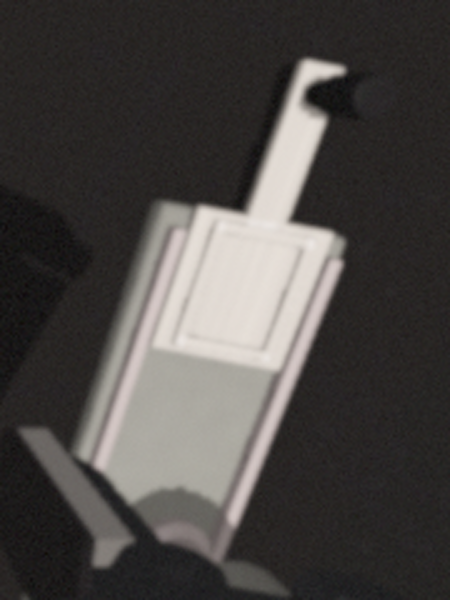

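{"name": "send_rows", "arguments": {"deltas": [{"dp":[0.615,0.535,0],"rotation":[0,0,0]},{"dp":[0.615,0.535,0],"rotation":[0,0,0]},{"dp":[0.615,0.535,0],"rotation":[0,0,0]},{"dp":[0.615,0.535,-0.9],"rotation":[0,0,0]},{"dp":[0.615,0.535,-0.9],"rotation":[0,0,0]},{"dp":[0.615,0.535,-0.9],"rotation":[0,0,0]},{"dp":[0.615,0.535,-0.9],"rotation":[0,0,0]}], "fingers": -0.1}}

```text
clock: 3.57
position: [0.436, 0.0233, 0.1042]
ee_rot: [-0.004, 0.658, 0.753, -0.003]
contact_force: [-0.9, 0.5, 0.1]
width: 0.0468
```

```bash
python3 w.py w2
```

```text
{'clock': 3.5667, 'qpos': [-0.1057, 0.1745, 1.9519, -0.0006, 1.0262, -0.2399], 'position': [0.436, 0.0233, 0.1042], 'ee_rot': [-0.0043, 0.658, 0.753, -0.0034], 'contact_force': [-0.8947, 0.5115, 0.0694], 'width': 0.0468}
```

View pics/w2.png

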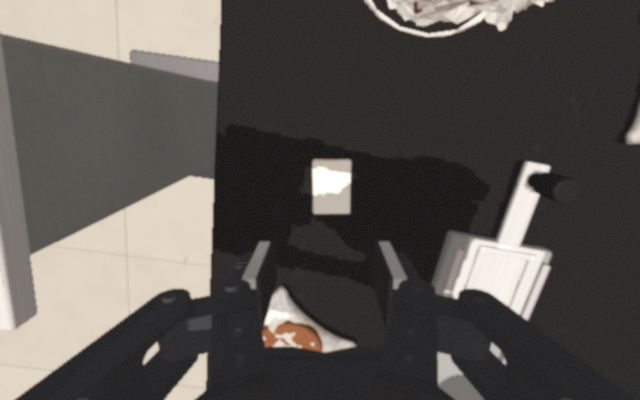

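{"name": "send_rows", "arguments": {"deltas": [{"dp":[0,0,0],"rotation":[0,0,0]},{"dp":[0,0,0],"rotation":[0,0,0]},{"dp":[0,0,0],"rotation":[0,0,0]}]}}

```text
clock: 3.87
position: [0.4421, 0.0239, 0.1106]
ee_rot: [0.002, 0.657, 0.754, 0.001]
contact_force: [0.1, -0.2, -0.5]
width: 0.0471
```

{"name": "send_rows", "arguments": {"deltas": [{"dp":[-0.025,0.06,-0.3],"rotation":[0,0,0]},{"dp":[-0.025,0.06,-0.5],"rotation":[0,0,0]},{"dp":[-0.025,0.06,-0.62],"rotation":[0,0,0]},{"dp":[-0.025,0.06,-0.62],"rotation":[0,0,0]},{"dp":[-0.025,0.06,-0.62],"rotation":[0,0,0]}]}}

```text
clock: 4.28
position: [0.4379, 0.0317, 0.0349]
ee_rot: [0.0, 0.657, 0.754, 0.0]
contact_force: [1.2, -0.0, 0.1]
width: 0.0472
```

{"name": "send_rows", "arguments": {"deltas": [{"dp":[0,0,-0.05],"rotation":[0,0,0]},{"dp":[0,0,-0.1],"rotation":[0,0,0]},{"dp":[0,0,-0.1],"rotation":[0,0,0]}]}}

```text
clock: 4.53
position: [0.4374, 0.0318, 0.0222]
ee_rot: [0.0, 0.657, 0.754, 0.0]
contact_force: [0.3, 0.1, -0.4]
width: 0.0465
```

```bash
python3 w.py w3
```

```text
{'clock': 4.5333, 'qpos': [-0.0864, 0.2844, 2.0688, -0.0, 0.7877, -0.2234], 'position': [0.4374, 0.0318, 0.0222], 'ee_rot': [0.0003, 0.6571, 0.7538, 0.0002], 'contact_force': [0.348, 0.1349, -0.3515], 'width': 0.0465}
```

View pics/w3.png

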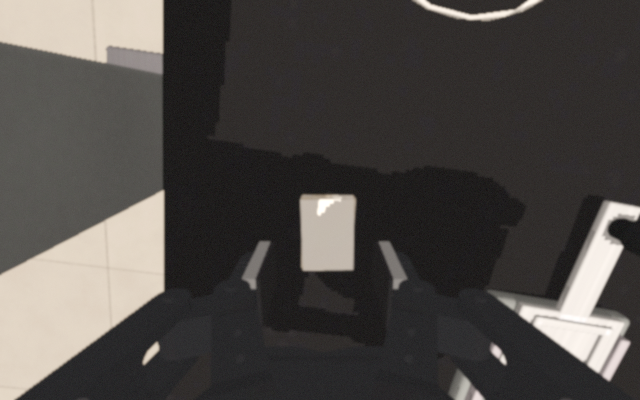

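```bash
python3 - <<'E'
from h import *
p=dict(np.load('w3.npz')); R,t,K=cam(p); print((-R.T@t).round(4),R.round(2).tolist())
for z in (.003,.01,.022): print(proj(p,[.4374,.0318,z]))
P=cloud(p); m=np.zeros((400,640),bool); m[200:265,305:350]=1; print(P[m].mean(0))
for q in [(300,195),(355,195),(353,271),(302,271)]: print(onz(p,*q,.01).round(4))
for q in [(262,245),(268,243),(247,285),(403,284),(382,243)]: print(world(p,*q).round(4))
E
```

```text
[0.4283 0.1015 0.1784] [[0.99, 0.14, 0.0], [0.13, -0.95, 0.28], [0.04, -0.28, -0.96]]
[322.82033708 230.41318012]
[322.78663443 234.99855675]
[322.72264793 243.70416941]
[0.439626   0.03328943 0.00882819]
[0.4218 0.0535 0.01  ]
[0.4517 0.0577 0.01  ]
[0.4582 0.0116 0.01  ]
[0.4284 0.0075 0.01  ]
[0.4089 0.0382 0.0463]
[0.4113 0.0387 0.0445]
[0.4103 0.0398 0.082 ]
[0.4634 0.0471 0.0814]
[0.4629 0.0459 0.0446]
```

```bash
python3 - <<'E'
from h import *
p=dict(np.load('w3.npz')); P=cloud(p)
for z in (.003,.02,.045): print(z,proj(p,[.416,.0395,z]),proj(p,[.416,.018,z]))
for v in range(225,300,6): print(v,[ (round(float(P[v,u,0]),3),round(float(P[v,u,1]),3),round(float(P[v,u,2]),3)) for u in (255,262,266,270)])
c=p['color'][180:320,220:430]; save('w3c.png',cv2.resize(c,None,fx=3.5,fy=3.5,interpolation=cv2.INTER_CUBIC))
E
```

```text
0.003 [288.20374319 213.49999257] [284.4079648  247.09278172]
0.02 [284.76597279 223.82834435] [280.73203781 260.21096275]
0.045 [278.30122044 243.25088535] [273.8787301  284.66817629]
225 [(0.397, 0.028, -0.001), (0.401, 0.029, -0.001), (0.403, 0.028, -0.002), (0.406, 0.029, -0.001)]
231 [(0.397, 0.024, -0.002), (0.401, 0.024, -0.002), (0.404, 0.025, -0.001), (0.406, 0.025, -0.002)]
237 [(0.397, 0.02, -0.001), (0.401, 0.021, -0.001), (0.404, 0.021, -0.001), (0.406, 0.022, -0.001)]
243 [(0.398, 0.016, -0.002), (0.409, 0.038, 0.045), (0.41, 0.039, 0.044), (0.412, 0.039, 0.045)]
249 [(0.398, 0.012, -0.001), (0.41, 0.039, 0.053), (0.412, 0.039, 0.052), (0.413, 0.039, 0.051)]
255 [(0.408, 0.039, 0.057), (0.411, 0.039, 0.058), (0.412, 0.039, 0.056), (0.414, 0.038, 0.054)]
261 [(0.409, 0.038, 0.062), (0.412, 0.039, 0.063), (0.414, 0.04, 0.063), (0.414, 0.035, 0.054)]
267 [(0.41, 0.039, 0.068), (0.413, 0.039, 0.067), (0.414, 0.038, 0.064), (0.414, 0.033, 0.055)]
273 [(0.411, 0.039, 0.072), (0.413, 0.038, 0.07), (0.414, 0.035, 0.064), (0.415, 0.03, 0.056)]
279 [(0.412, 0.038, 0.075), (0.414, 0.036, 0.072), (0.415, 0.033, 0.065), (0.415, 0.027, 0.056)]
285 [(0.412, 0.037, 0.076), (0.414, 0.034, 0.072), (0.415, 0.03, 0.065), (0.416, 0.026, 0.058)]
291 [(0.412, 0.034, 0.077), (0.414, 0.032, 0.073), (0.415, 0.028, 0.066), (0.416, 0.023, 0.058)]
297 [(0.413, 0.033, 0.079), (0.415, 0.031, 0.074), (0.415, 0.025, 0.066), (0.416, 0.021, 0.059)]
```

View pics/w3c.png

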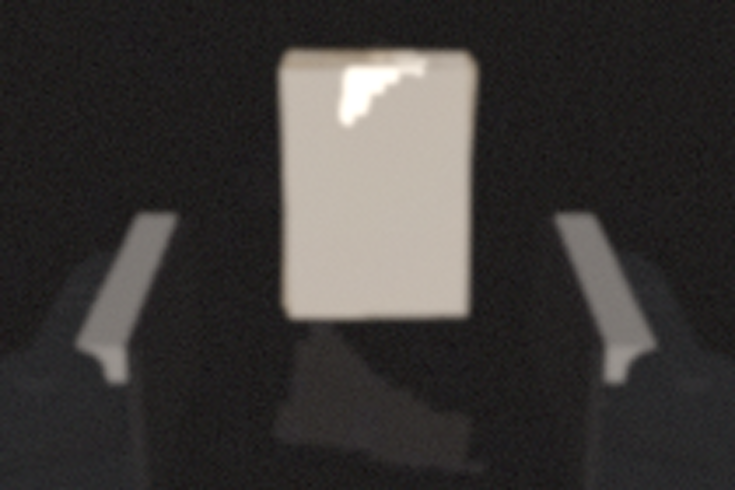

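{"name": "send_rows", "arguments": {"deltas": [{"dp":[0.015,0.01,-0.03],"rotation":[0,0,0]},{"dp":[0.015,0.01,-0.03],"rotation":[0,0,0]}]}}

```text
clock: 4.75
position: [0.4394, 0.0331, 0.0185]
ee_rot: [0.0, 0.657, 0.754, 0.0]
contact_force: [-0.6, -0.2, 0.2]
width: 0.047
```

{"name": "send_rows", "arguments": {"deltas": [{"dp":[0,0,-0.025],"rotation":[0,0,0]},{"dp":[0,0,-0.025],"rotation":[0,0,0]}]}}

```text
clock: 4.92
position: [0.4388, 0.0331, 0.0152]
ee_rot: [-0.0, 0.657, 0.754, -0.0]
contact_force: [-1.6, 0.6, -0.3]
width: 0.047
```

{"name": "send_rows", "arguments": {"deltas": [{"dp":[0,0,-0.02],"rotation":[0,0,0]},{"dp":[0,0,-0.02],"rotation":[0,0,0]}]}}

```text
clock: 5.08
position: [0.4387, 0.033, 0.0128]
ee_rot: [-0.0, 0.657, 0.754, -0.0]
contact_force: [-1.2, 0.2, -0.4]
width: 0.047
```

{"name": "send_rows", "arguments": {"deltas": [{"dp":[0,0,-0.02],"rotation":[0,0,0]},{"dp":[0,0,-0.02],"rotation":[0,0,0]}]}}

```text
clock: 5.25
position: [0.4387, 0.033, 0.0104]
ee_rot: [-0.0, 0.657, 0.754, -0.0]
contact_force: [-0.6, -0.1, 0.3]
width: 0.047
```

```bash
python3 w.py w4;python3 - <<'E'
from h import *
p=dict(np.load('w4.npz')); P=cloud(p)
for u in (255,262,266,270,276,282):
  for v in range(210,290,4):
    if P[v,u,2]>.008: print(u,v,P[v,u].round(4)); break
c=p['color'][180:320,220:430]; save('w4c.png',cv2.resize(c,None,fx=3.5,fy=3.5,interpolation=cv2.INTER_CUBIC))
E
```

```text
{'clock': 5.25, 'qpos': [-0.0833, 0.3056, 2.0792, 0.0, 0.7573, -0.2202], 'position': [0.4387, 0.033, 0.0104], 'ee_rot': [-0.0002, 0.6571, 0.7538, -0.0001], 'contact_force': [-0.6415, -0.1012, 0.2784], 'width': 0.047}
255 254 [0.4092 0.0398 0.0447]
262 242 [0.4098 0.0399 0.0323]
266 242 [0.4116 0.04   0.032 ]
270 242 [0.4135 0.0407 0.0329]
276 258 [0.4165 0.0303 0.0275]
```

View pics/w4c.png

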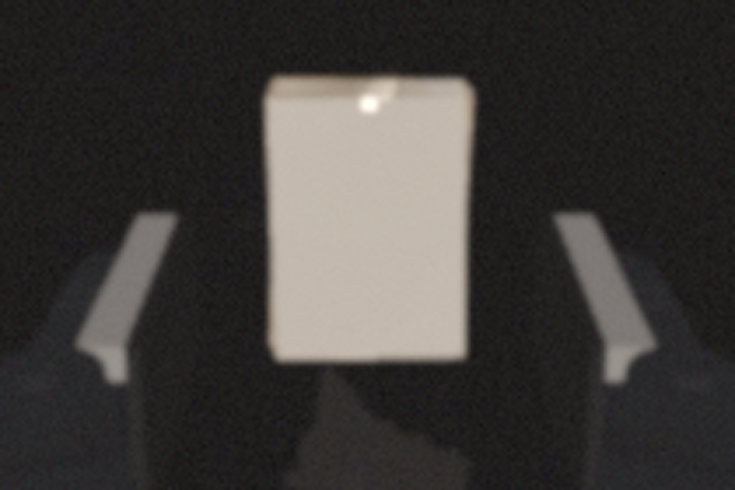

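```bash
python3 - <<'E'
from h import *
p=dict(np.load('w4.npz')); P=cloud(p)
for (a,b) in [((.38,.4185)),((.459,.50))]:
  m=(P[:,:,2]>.012)&(P[:,:,0]>a)&(P[:,:,0]<b)&(P[:,:,1]<.06)&(P[:,:,1]>.0)
  m[:,:200]=0;m[:,450:]=0
  q=P[m]; i=np.argsort(q[:,2])[:200:15]; print(q[i].round(3).tolist())
c=np.clip(p['color'].astype(int)*4,0,255).astype(np.uint8); save('w4b.png',c)
E
```

```text
[[0.416, 0.03, 0.026], [0.417, 0.03, 0.028], [0.417, 0.025, 0.029], [0.417, 0.028, 0.03], [0.415, 0.038, 0.031], [0.415, 0.039, 0.031], [0.416, 0.033, 0.032], [0.409, 0.04, 0.032], [0.405, 0.035, 0.033], [0.415, 0.037, 0.033], [0.405, 0.035, 0.034], [0.406, 0.036, 0.034], [0.411, 0.04, 0.034], [0.413, 0.041, 0.035]]
[[0.463, 0.036, 0.026], [0.464, 0.03, 0.028], [0.464, 0.026, 0.029], [0.463, 0.047, 0.03], [0.462, 0.044, 0.031], [0.462, 0.043, 0.031], [0.463, 0.033, 0.032], [0.462, 0.047, 0.032], [0.463, 0.038, 0.033], [0.466, 0.048, 0.033], [0.461, 0.047, 0.034], [0.465, 0.047, 0.034], [0.462, 0.042, 0.035], [0.464, 0.047, 0.035]]
```

View pics/w4b.png

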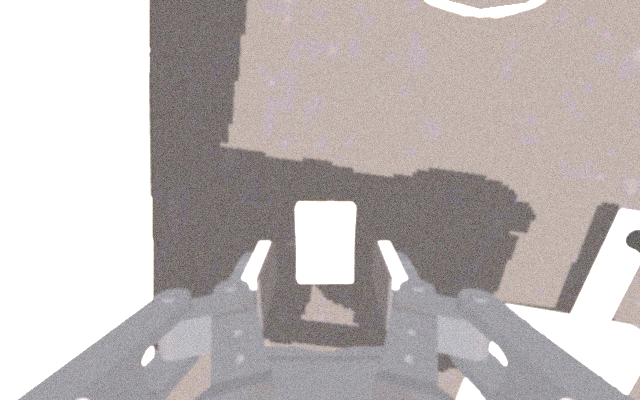

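{"name": "send_rows", "arguments": {"deltas": [{"dp":[0,0,-0.03],"rotation":[0,0,0]},{"dp":[0,0,-0.03],"rotation":[0,0,0]}]}}

```text
clock: 5.47
position: [0.4387, 0.033, 0.0067]
ee_rot: [-0.0, 0.657, 0.754, -0.0]
contact_force: [-0.7, -1.0, -0.6]
width: 0.0467
```

{"name": "send_rows", "arguments": {"deltas": [{"dp":[0,0,-0.03],"rotation":[0,0,0]},{"dp":[0,0,-0.03],"rotation":[0,0,0]}]}}

```text
clock: 5.63
position: [0.4386, 0.033, 0.003]
ee_rot: [-0.0, 0.657, 0.754, -0.0]
contact_force: [-0.1, -0.8, -0.4]
width: 0.0466
```

{"name": "send_rows", "arguments": {"deltas": [{"dp":[0,0,-0.03],"rotation":[0,0,0]},{"dp":[0,0,-0.03],"rotation":[0,0,0]}]}}

```text
clock: 5.8
position: [0.4386, 0.033, -0.0006]
ee_rot: [-0.0, 0.657, 0.754, -0.0]
contact_force: [-0.2, -0.3, -0.1]
width: 0.0472
```

{"name": "send_rows", "arguments": {"deltas": [{"dp":[0,0,-0.03],"rotation":[0,0,0]},{"dp":[0,0,-0.03],"rotation":[0,0,0]}]}}

```text
clock: 5.97
position: [0.4386, 0.033, -0.0042]
ee_rot: [-0.0, 0.657, 0.754, -0.0]
contact_force: [0.1, 0.1, -0.2]
width: 0.0469
```

```bash
cat > tip.py <<'E'
import sys
from h import *
p=dict(np.load(sys.argv[1]+'.npz')); P=cloud(p)
for (a,b) in [((.38,.4185)),((.459,.50))]:
  m=(P[:,:,2]>.004)&(P[:,:,0]>a)&(P[:,:,0]<b)&(P[:,:,1]<.06)&(P[:,:,1]>.0)
  m[:,:200]=0;m[:,450:]=0
  q=P[m]; i=np.argsort(q[:,2])[:200:15]; print(q[i].round(3).tolist())
c=np.clip(p['color'].astype(int)*4,0,255).astype(np.uint8); save(sys.argv[1]+'b.png',c)
E
python3 w.py w5; python3 tip.py w5
```

```text
{'clock': 5.9667, 'qpos': [-0.0832, 0.3298, 2.0961, 0.0, 0.7164, -0.2202], 'position': [0.4386, 0.033, -0.0042], 'ee_rot': [-0.0003, 0.657, 0.7538, -0.0002], 'contact_force': [0.0752, 0.142, -0.1816], 'width': 0.0469}
[[0.415, 0.037, 0.012], [0.417, 0.022, 0.013], [0.416, 0.036, 0.014], [0.418, 0.022, 0.015], [0.417, 0.025, 0.016], [0.416, 0.035, 0.017], [0.417, 0.026, 0.017], [0.416, 0.036, 0.018], [0.416, 0.03, 0.018], [0.417, 0.028, 0.019], [0.415, 0.04, 0.019], [0.411, 0.04, 0.019], [0.417, 0.026, 0.02], [0.412, 0.04, 0.02]]
[[0.462, 0.043, 0.011], [0.462, 0.041, 0.013], [0.462, 0.04, 0.014], [0.465, 0.047, 0.015], [0.463, 0.036, 0.016], [0.463, 0.032, 0.017], [0.464, 0.047, 0.017], [0.462, 0.04, 0.018], [0.471, 0.044, 0.018], [0.467, 0.048, 0.018], [0.463, 0.035, 0.019], [0.463, 0.034, 0.019], [0.462, 0.043, 0.02], [0.463, 0.034, 0.02]]
```

View pics/w5b.png

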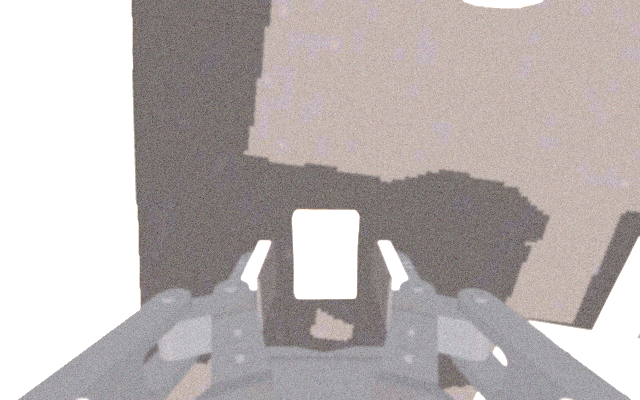

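{"name": "send_rows", "arguments": {"deltas": [{"dp":[0,0,-0.03],"rotation":[0,0,0]},{"dp":[0,0,-0.03],"rotation":[0,0,0]}]}}

```text
clock: 6.18
position: [0.4387, 0.033, -0.0077]
ee_rot: [-0.0, 0.657, 0.754, -0.0]
contact_force: [-0.8, 0.1, 0.3]
width: 0.047
```

{"name": "send_rows", "arguments": {"deltas": [{"dp":[0,0,-0.03],"rotation":[0,0,0]},{"dp":[0,0,-0.03],"rotation":[0,0,0]}]}}

```text
clock: 6.35
position: [0.4387, 0.033, -0.0113]
ee_rot: [-0.0, 0.657, 0.754, -0.0]
contact_force: [1.0, 0.1, -0.3]
width: 0.0471
```

{"name": "send_rows", "arguments": {"deltas": [{"dp":[0,0,-0.02],"rotation":[0,0,0]},{"dp":[0,0,-0.02],"rotation":[0,0,0]}]}}

```text
clock: 6.52
position: [0.4388, 0.033, -0.0136]
ee_rot: [-0.0, 0.657, 0.754, -0.0]
contact_force: [0.6, 0.7, -0.3]
width: 0.047
```

```bash
python3 w.py w6; python3 tip.py w6
```

```text
{'clock': 6.5167, 'qpos': [-0.0833, 0.3461, 2.1066, 0.0, 0.6894, -0.2203], 'position': [0.4388, 0.033, -0.0136], 'ee_rot': [-0.0002, 0.657, 0.7539, -0.0001], 'contact_force': [0.6175, 0.7381, -0.3169], 'width': 0.047}
[[0.417, 0.024, 0.004], [0.417, 0.022, 0.005], [0.416, 0.03, 0.006], [0.417, 0.025, 0.006], [0.417, 0.025, 0.007], [0.411, 0.04, 0.008], [0.417, 0.025, 0.008], [0.416, 0.031, 0.009], [0.416, 0.031, 0.009], [0.415, 0.036, 0.01], [0.412, 0.04, 0.01], [0.417, 0.021, 0.01], [0.417, 0.026, 0.011], [0.417, 0.024, 0.011]]
[[0.462, 0.044, 0.004], [0.462, 0.04, 0.005], [0.462, 0.047, 0.006], [0.463, 0.035, 0.007], [0.465, 0.047, 0.007], [0.467, 0.048, 0.008], [0.464, 0.029, 0.008], [0.471, 0.044, 0.009], [0.465, 0.047, 0.009], [0.468, 0.048, 0.01], [0.472, 0.044, 0.01], [0.464, 0.047, 0.01], [0.462, 0.042, 0.011], [0.462, 0.046, 0.011]]
```

View pics/w6b.png

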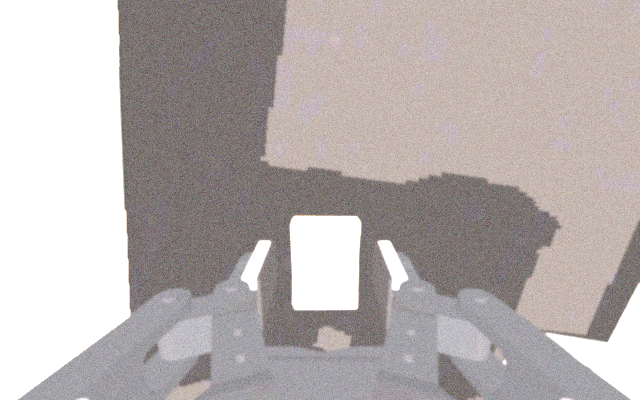

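{"name": "send_rows", "arguments": {"deltas": [{"dp":[0,0,0.012],"rotation":[0,0,0]},{"dp":[0,0,0.012],"rotation":[0,0,0]},{"dp":[0,0,0.012],"rotation":[0,0,0]},{"dp":[0,0,0.012],"rotation":[0,0,0]},{"dp":[0,0,0.012],"rotation":[0,0,0]},{"dp":[0,0,0.012],"rotation":[0,0,0]},{"dp":[0,0,0.012],"rotation":[0,0,0]}], "fingers": 1, "grip_force": 40}}

```text
clock: 7.15
position: [0.4391, 0.033, -0.0114]
ee_rot: [0.0, 0.657, 0.754, 0.0]
contact_force: [-1.3, -1.2, 5.5]
width: 0.0293
```

```bash
python3 w.py w7; python3 tip.py w7
```

```text
{'clock': 7.15, 'qpos': [-0.0832, 0.3422, 2.1043, -0.0, 0.6945, -0.2202], 'position': [0.4391, 0.033, -0.0114], 'ee_rot': [0.0003, 0.657, 0.7539, 0.0002], 'contact_force': [-1.3025, -1.1501, 5.5246], 'width': 0.0293}
[[0.418, 0.041, 0.006], [0.415, 0.036, 0.01], [0.412, 0.036, 0.011], [0.414, 0.036, 0.012], [0.416, 0.036, 0.013], [0.418, 0.041, 0.014], [0.412, 0.036, 0.015], [0.416, 0.037, 0.017], [0.418, 0.041, 0.018], [0.413, 0.036, 0.019], [0.416, 0.036, 0.019], [0.415, 0.037, 0.02], [0.414, 0.036, 0.021], [0.412, 0.036, 0.022]]
[[0.459, 0.046, 0.006], [0.46, 0.047, 0.01], [0.463, 0.043, 0.011], [0.462, 0.043, 0.013], [0.463, 0.043, 0.014], [0.467, 0.043, 0.015], [0.465, 0.043, 0.016], [0.466, 0.043, 0.017], [0.465, 0.043, 0.018], [0.459, 0.046, 0.019], [0.465, 0.043, 0.02], [0.464, 0.043, 0.021], [0.466, 0.043, 0.022], [0.465, 0.043, 0.023]]
```

View pics/w7.png

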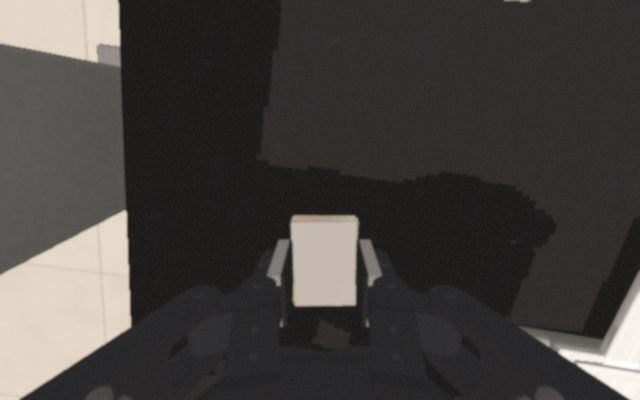

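{"name": "send_rows", "arguments": {"deltas": [{"dp":[0,0,0],"rotation":[0,0,0]},{"dp":[0,0,0],"rotation":[0,0,0]},{"dp":[0,0,0.025],"rotation":[0,0,0]},{"dp":[0,0,0.045],"rotation":[0,0,0]},{"dp":[0,0,0.045],"rotation":[0,0,0]}], "fingers": 0}}

```text
clock: 7.62
position: [0.4394, 0.033, -0.006]
ee_rot: [0.0, 0.657, 0.754, 0.0]
contact_force: [0.5, 0.6, 0.2]
width: 0.0427
```

{"name": "send_rows", "arguments": {"deltas": [{"dp":[0,0,0],"rotation":[0,0,0]},{"dp":[0,0,0],"rotation":[0,0,0]},{"dp":[0,0,0],"rotation":[0,0,0]},{"dp":[0,0,0],"rotation":[0,0,0]},{"dp":[0,0,0],"rotation":[0,0,0]},{"dp":[0,0,0],"rotation":[0,0,0]}], "fingers": 1, "grip_force": 50}}

```text
clock: 8.12
position: [0.4398, 0.0329, -0.0052]
ee_rot: [0.001, 0.657, 0.754, 0.001]
contact_force: [-1.6, -0.2, 12.6]
width: 0.0002
```

{"name": "send_rows", "arguments": {"deltas": [{"dp":[0,0,0.2],"rotation":[0,0,0]},{"dp":[0,0,0.5],"rotation":[0,0,0]},{"dp":[0,0,0.8],"rotation":[0,0,0]},{"dp":[0,0,0.8],"rotation":[0,0,0]},{"dp":[0,0,0.8],"rotation":[0,0,0]}]}}

```text
clock: 8.53
position: [0.4407, 0.0329, 0.0915]
ee_rot: [0.002, 0.657, 0.754, 0.002]
contact_force: [0.1, 0.4, -1.5]
width: 0.0003
```

```bash
python3 w.py w8
```

```text
{'clock': 8.5333, 'qpos': [-0.0831, 0.1887, 1.9722, -0.0, 0.9753, -0.2203], 'position': [0.4407, 0.0329, 0.0915], 'ee_rot': [0.0022, 0.657, 0.7539, 0.0016], 'contact_force': [0.1107, 0.4231, -1.5118], 'width': 0.0003}
```

View pics/w8.png

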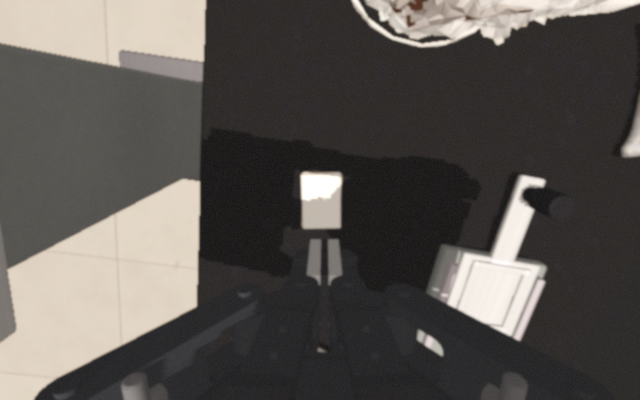

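```bash
python3 - <<'E'
from h import *
p=dict(np.load('w8.npz')); P=cloud(p); hsv=cv2.cvtColor(p['color'],cv2.COLOR_RGB2HSV)
m=np.zeros((400,640),np.uint8); m[160:232,290:355]=hsv[160:232,290:355,2]>110
c=max(cv2.findContours(m,0,1)[0],key=cv2.contourArea)[:,0,:]
W=np.array([onz(p,u,v,0.01)[:2] for u,v in c]); print(cv2.minAreaRect((W*1000).astype(np.float32)),P[m>0][:,2].mean())
for u,v in [(315,242),(333,242),(312,275),(325,260)]: print(world(p,u,v).round(4))
E
```

```text
((439.2859191894531, 32.686065673828125), (32.2276611328125, 46.38985824584961), 6.680337429046631) 0.008330208458476122
[0.4357 0.0433 0.1137]
[0.4439 0.0443 0.1134]
[0.4353 0.0431 0.1431]
[0.4401 0.0439 0.1314]
```

{"name": "send_rows", "arguments": {"deltas": [{"dp":[0,0,0],"rotation":[0,0,0]},{"dp":[0,0,0],"rotation":[0,0,0]},{"dp":[0,0,-0.3],"rotation":[0,0,0]},{"dp":[0,0,-0.6],"rotation":[0,0,0]},{"dp":[0,0,-0.75],"rotation":[0,0,0]},{"dp":[0,0,-0.83],"rotation":[0,0,0]},{"dp":[0,0,-0.85],"rotation":[0,0,0]},{"dp":[0,0,-0.85],"rotation":[0,0,0]}], "fingers": -0.1}}

```text
clock: 9.25
position: [0.4376, 0.0331, -0.0139]
ee_rot: [-0.002, 0.657, 0.754, -0.001]
contact_force: [-0.4, 0.7, -0.5]
width: 0.0469
```

{"name": "send_rows", "arguments": {"deltas": [{"dp":[0,0,0],"rotation":[0,0,0]},{"dp":[0,0,0],"rotation":[0,0,0]},{"dp":[0,0,0],"rotation":[0,0,0]},{"dp":[0,0,0],"rotation":[0,0,0]},{"dp":[0,0,0],"rotation":[0,0,0]},{"dp":[0,0,0],"rotation":[0,0,0]}], "fingers": 1, "grip_force": 40}}

```text
clock: 9.75
position: [0.4392, 0.033, -0.012]
ee_rot: [0.0, 0.657, 0.754, 0.0]
contact_force: [0.1, 0.4, 1.4]
width: 0.0296
```

{"name": "send_rows", "arguments": {"deltas": [{"dp":[0,0,0.2],"rotation":[0,0,0]},{"dp":[0,0,0.5],"rotation":[0,0,0]},{"dp":[0,0,0.9],"rotation":[0,0,0]},{"dp":[0,0,0.9],"rotation":[0,0,0]},{"dp":[0,0,0.9],"rotation":[0,0,0]}]}}

```text
clock: 10.17
position: [0.4416, 0.0328, 0.0985]
ee_rot: [0.003, 0.657, 0.754, 0.002]
contact_force: [0.1, 0.1, -1.3]
width: 0.0293
```

```bash
python3 w.py w9; python3 - <<'E'
from h import *
p=dict(np.load('w9.npz')); P=cloud(p)
for u,v in [(325,250),(310,250),(340,250)]: print(world(p,u,v).round(4))
E
```

```text
{'clock': 10.1667, 'qpos': [-0.0831, 0.1801, 1.9622, -0.0, 0.9914, -0.2202], 'position': [0.4416, 0.0328, 0.0985], 'ee_rot': [0.0032, 0.657, 0.7539, 0.0023], 'contact_force': [0.1446, 0.0961, -1.2794], 'width': 0.0293}
[0.4417 0.0391 0.1189]
[0.4348 0.038  0.1186]
[0.4488 0.0395 0.1177]
```

View pics/w9.png

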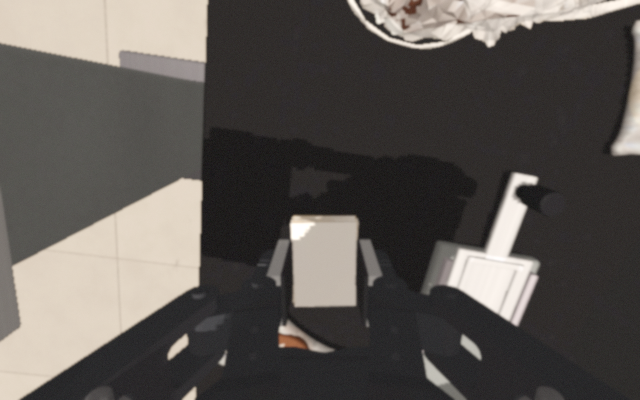

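{"name": "send_rows", "arguments": {"deltas": [{"dp":[0.5,-0.4,0.3],"rotation":[0,0,-0.42]},{"dp":[0.5,-0.4,0.3],"rotation":[0,0,-0.42]},{"dp":[0.5,-0.4,0.3],"rotation":[0,0,-0.42]},{"dp":[0.5,-0.4,0.3],"rotation":[0,0,-0.42]},{"dp":[0.5,-0.4,0.3],"rotation":[0,0,-0.42]}]}}

```text
clock: 10.63
position: [0.4969, -0.0147, 0.1292]
ee_rot: [-0.002, 0.733, 0.681, -0.002]
contact_force: [-0.2, 0.4, -1.4]
width: 0.0296
```

```bash
python3 w.py w10; python3 - <<'E'
from h import *
p=dict(np.load('w10.npz'))
c=p['color'][100:370,400:640]; save('w10c.png',cv2.resize(c,None,fx=2.5,fy=2.2,interpolation=cv2.INTER_CUBIC))
E
```

```text
{'clock': 10.6333, 'qpos': [-0.1699, 0.2308, 1.8006, 0.0003, 1.1158, -0.0968], 'position': [0.4969, -0.0147, 0.1292], 'ee_rot': [-0.0023, 0.7325, 0.6808, -0.0016], 'contact_force': [-0.2427, 0.4255, -1.4], 'width': 0.0296}
```

View pics/w10.png

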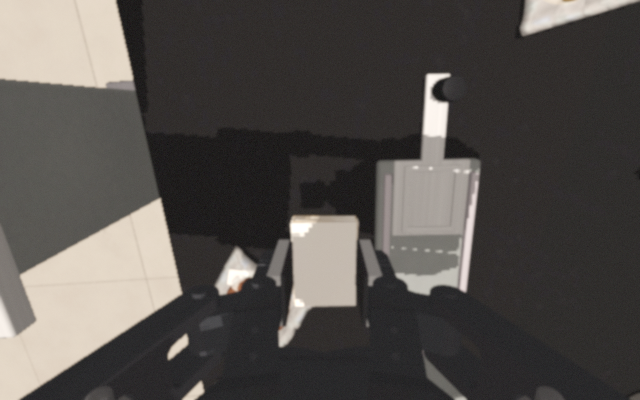

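```bash
python3 - <<'E'
from h import *
p=dict(np.load('w10.npz'))
c=p['color'][60:250,360:500]; c=np.clip(c.astype(float)*1.3,0,255).astype(np.uint8); save('w10c.png',cv2.resize(c,None,fx=3.15,fy=3.15,interpolation=cv2.INTER_CUBIC))
P=cloud(p)
m=np.zeros((400,640),bool); m[60:115,430:475]=1; m&=(P[:,:,2]>.035); q=P[m]; print('knob',q.mean(0),q.max(0),q.min(0),len(q), (q[q[:,2]>.05]).mean(0) if (q[:,2]>.05).any() else 0)
E
```

```text
knob [0.59004831 0.06151995 0.05475276] [0.6021851  0.07066687 0.28551261] [0.50372989 0.05284123 0.03533508] 744 [0.59098908 0.0615879  0.05835616]
```

View pics/w10c.png

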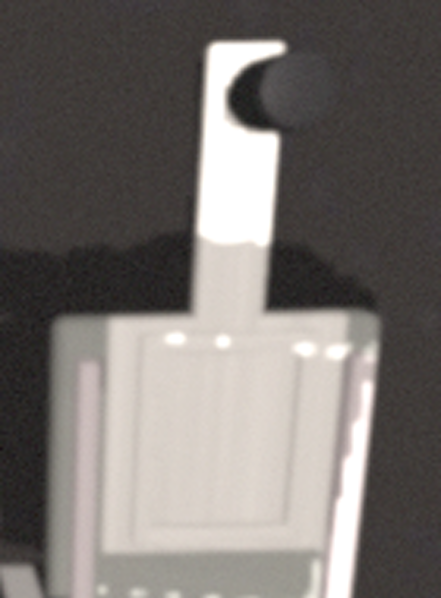

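```bash
python3 - <<'E'
from h import *
p=dict(np.load('w10.npz'))
f=lambda a,z:np.array([onz(p,360+x/3.15-.33,60+y/3.15-.33,z)[:2] for x,y in a])
o=f([(107,318),(347,318),(325,550),(103,552)],.022); i=f([(141,337),(299,337),(287,526),(134,526)],.022)
for a in (o,i): print(a.round(4).tolist(),a.mean(0).round(4),[np.linalg.norm(a[k]-a[(k+1)%4]).round(4) for k in range(4)],[np.degrees(np.arctan2(*(a[3-k]-a[k])[::-1])).round(1) for k in (0,1)])
k=f([(298,90)],.055);print('knob top',k)
s=f([(207,45),(205,230),(281,45),(268,230)],.019);print('stem',s, s.mean(0))
p2=dict(np.load('w9.npz')); P=cloud(p)
E
```

```text
[[0.557, 0.0084], [0.6202, 0.0039], [0.6175, -0.062], [0.5551, -0.0582]] [ 0.5875 -0.0269] [np.float64(0.0633), np.float64(0.0659), np.float64(0.0626), np.float64(0.0666)] [np.float64(-91.7), np.float64(-92.3)]
[[0.566, 0.0027], [0.6078, -0.0003], [0.6066, -0.0539], [0.5639, -0.0509]] [ 0.586  -0.0256] [np.float64(0.0419), np.float64(0.0537), np.float64(0.0428), np.float64(0.0537)] [np.float64(-92.2), np.float64(-91.2)]
knob top [[0.59228733 0.06124817]]
stem [[0.58319129 0.07445875]
 [0.58337529 0.0292117 ]
 [0.60148697 0.07311875]
 [0.59973492 0.02802877]] [0.59194711 0.05120449]
```

```bash
python3 - <<'E'
from h import *
p=dict(np.load('w10.npz')); P=cloud(p); R,t,K=cam(p); print('cam-tcp',(-R.T@t-[.4969,-.0147,.1292]).round(4))
m=P[225:300,300:350]; print(m.reshape(-1,3).mean(0)) ; zt=np.median(m[...,2]); print(zt)
a=np.array([onz(p,*q,.151)[:2] for q in [(291,217),(358,217),(356,306),(293,306)]]); print(a.round(4),a.mean(0)-[.4969,-.0147],[np.linalg.norm(a[k]-a[(k+1)%4]).round(4) for k in range(4)])
p=dict(np.load('w1.npz')); a=np.array([onz(p,420+x/2.5-.3,80+y/2.5-.3,.022)[:2] for x,y in [(195,205),(337,235),(282,370),(152,348)]]); print(a,a.mean(0))
b=np.array([onz(p,420+x/2.5-.3,80+y/2.5-.3,.022)[:2] for x,y in [(217,222),(302,244),(268,353),(188,340)]]); print(b,b.mean(0)); print(onz(p,420+370/2.5,80+97/2.5,.055))
P=cloud(p); q=P[100:130,550:580].reshape(-1,3); q=q[q[:,2]>.045]; print(q.mean(0),len(q))
p=dict(np.load('top.npz'));
E
```

```text
cam-tcp [0.0068 0.0699 0.1563]
[ 0.49812166 -0.01465178  0.15031552]
0.14941430664534616
[[ 0.4848  0.0092]
 [ 0.5147  0.0071]
 [ 0.5118 -0.0388]
 [ 0.4811 -0.0366]] [ 1.21661822e-03 -8.66896280e-05] [np.float64(0.03), np.float64(0.0459), np.float64(0.0307), np.float64(0.046)]
[[ 0.55412875  0.00742377]
 [ 0.62081353  0.00351297]
 [ 0.61717911 -0.06206175]
 [ 0.5538599  -0.06026804]] [ 0.58649532 -0.02784826]
[[ 0.56602737  0.0014681 ]
 [ 0.60669383 -0.00269037]
 [ 0.60801274 -0.05485659]
 [ 0.56928978 -0.05404598]] [ 0.58750593 -0.02753121]
[0.59042769 0.06020002 0.055     ]
[0.59083991 0.06182549 0.0530048 ] 371
```

{"name": "send_rows", "arguments": {"deltas": [{"dp":[0.728,-0.095,0],"rotation":[0,0,0.04]},{"dp":[0.728,-0.095,0],"rotation":[0,0,0.04]},{"dp":[0.728,-0.095,-0.3],"rotation":[0,0,0.04]},{"dp":[0.728,-0.095,-0.7],"rotation":[0,0,0.04]},{"dp":[0.728,-0.095,-0.87],"rotation":[0,0,0.04]},{"dp":[0.728,-0.095,-0.87],"rotation":[0,0,0.04]},{"dp":[0.728,-0.095,-0.87],"rotation":[0,0,0.04]},{"dp":[0.728,-0.095,-0.87],"rotation":[0,0,0.04]}]}}

```text
clock: 11.35
position: [0.5866, -0.026, 0.028]
ee_rot: [0.0, 0.725, 0.688, 0.0]
contact_force: [0.9, -0.3, 0.6]
width: 0.0296
```

```bash
python3 w.py w11; python3 - <<'E'
from h import *
p=dict(np.load('w11.npz'))
c=p['color'][80:360,200:470]; c=np.clip(c.astype(float)*1.3,0,255).astype(np.uint8); save('w11c.png',cv2.resize(c,None,fx=2.1,fy=2.1,interpolation=cv2.INTER_CUBIC))
E
```

```text
{'clock': 11.35, 'qpos': [-0.1628, 0.4544, 1.741, 0.0001, 0.945, -0.1105], 'position': [0.5866, -0.026, 0.028], 'ee_rot': [0.0004, 0.7254, 0.6884, 0.0004], 'contact_force': [0.9265, -0.3105, 0.6063], 'width': 0.0296}
```

View pics/w11c.png

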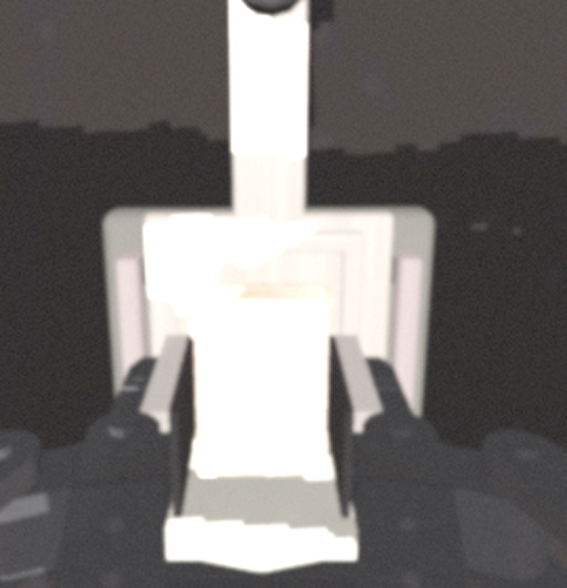

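```bash
python3 - <<'E'
from h import *
p=dict(np.load('w11.npz')); P=cloud(p)
g=lambda x,y,z: onz(p,200+x/2.1-.25,80+y/2.1-.25,z)[:2].round(4)
print('tray front L,R',g(147,215,.022),g(395,213,.022))
print('base front',g(104,212,.012),g(434,212,.012))
print('stem',g(229,80,.019),g(309,80,.019),g(233,190,.019),g(305,190,.019))
print('rim inner R',g(345,250,.022),g(362,232,.022), g(327,250,.022))
print('block top',[g(*q,.050).tolist() for q in [(193,297),(330,297),(330,470),(193,470)]])
print('block top back bottom edge',g(260,287,.04))
print(P[225:290,300:350].reshape(-1,3).mean(0))
print('knob',g(270,5,.02))
E
```

```text
tray front L,R [0.5608 0.0079] [0.6225 0.0052]
base front [0.5477 0.0071] [0.6347 0.0026]
stem [0.5832 0.0393] [0.6023 0.0383] [0.5824 0.0125] [0.6005 0.0116]
rim inner R [ 0.6099 -0.0037] [0.6142 0.0008] [ 0.6054 -0.0035]
block top [[0.574, -0.0042], [0.6032, -0.0057], [0.6023, -0.0483], [0.5706, -0.0466]]
block top back bottom edge [ 0.5882 -0.0062]
[ 0.58777871 -0.02334578  0.04890207]
knob [0.5938 0.0557]
```

{"name": "send_rows", "arguments": {"deltas": [{"dp":[0.017,0,0],"rotation":[0,0,0]},{"dp":[0.017,0,-0.06],"rotation":[0,0,0]},{"dp":[0.017,0,-0.12],"rotation":[0,0,0]},{"dp":[0.017,0,-0.12],"rotation":[0,0,0]},{"dp":[0.017,0,-0.12],"rotation":[0,0,0]}]}}

```text
clock: 11.82
position: [0.5877, -0.0263, 0.0123]
ee_rot: [-0.0, 0.726, 0.688, -0.0]
contact_force: [0.4, 1.3, -0.7]
width: 0.0295
```

{"name": "send_rows", "arguments": {"deltas": [{"dp":[0,0,-0.015],"rotation":[0,0,0]},{"dp":[0,0,-0.015],"rotation":[0,0,0]}]}}

```text
clock: 11.98
position: [0.5883, -0.0264, 0.0108]
ee_rot: [-0.0, 0.726, 0.688, -0.0]
contact_force: [-1.3, -0.1, -0.9]
width: 0.0295
```

{"name": "send_rows", "arguments": {"deltas": [{"dp":[0,0,-0.012],"rotation":[0,0,0]},{"dp":[0,0,-0.012],"rotation":[0,0,0]}]}}

```text
clock: 12.15
position: [0.5883, -0.0264, 0.0094]
ee_rot: [-0.0, 0.726, 0.688, -0.0]
contact_force: [1.2, -0.5, -1.8]
width: 0.0294
```

```bash
python3 w.py w12; python3 - <<'E'
from h import *
p=dict(np.load('w12.npz'))
c=p['color'][80:360,200:470]; c=np.clip(c.astype(float)*.9,0,255).astype(np.uint8); save('w12c.png',cv2.resize(c,None,fx=2.1,fy=2.1,interpolation=cv2.INTER_CUBIC))
E
```

```text
{'clock': 12.15, 'qpos': [-0.163, 0.4791, 1.7552, 0.0, 0.9074, -0.1099], 'position': [0.5883, -0.0264, 0.0094], 'ee_rot': [-0.0001, 0.7256, 0.6881, -0.0], 'contact_force': [1.2086, -0.4713, -1.7682], 'width': 0.0294}
```

View pics/w12c.png

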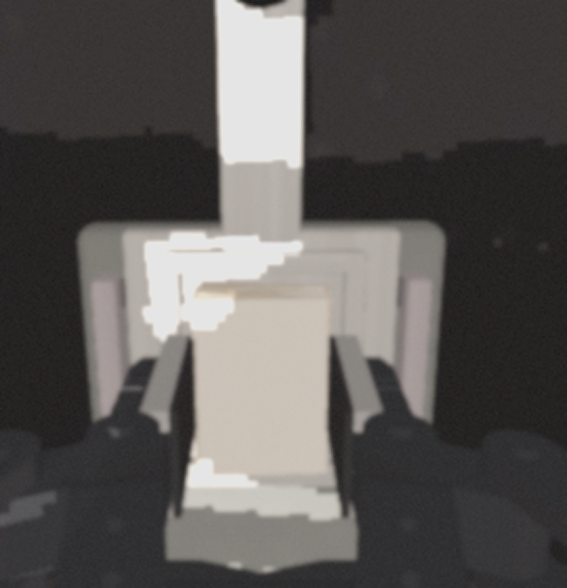

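```bash
python3 - <<'E'
from h import *
p=dict(np.load('w12.npz')); P=cloud(p)
c=p['color'][190:330,270:380]; save('w12d.png',cv2.resize(c,None,fx=5,fy=4.2,interpolation=cv2.INTER_CUBIC))
g=lambda x,y,z: onz(p,200+x/2.1-.25,80+y/2.1-.25,z)[:2].round(4)
print('tray front',g(124,230,.022),g(400,230,.022),'rim inner',g(345,270,.022),g(362,252,.022))
print('base front',g(262,222,.012))
print('block front bottom',g(262,284,.0215),'top',g(262,296,.0315),'rear',g(262,472,.0315))
E
```

```text
tray front [0.5605 0.0086] [0.6217 0.0054] rim inner [ 0.6093 -0.0033] [0.6132 0.0007]
base front [0.5911 0.0064]
block front bottom [ 0.5904 -0.0058] top [ 0.5905 -0.0051] rear [ 0.5882 -0.0483]
```

View pics/w12d.png

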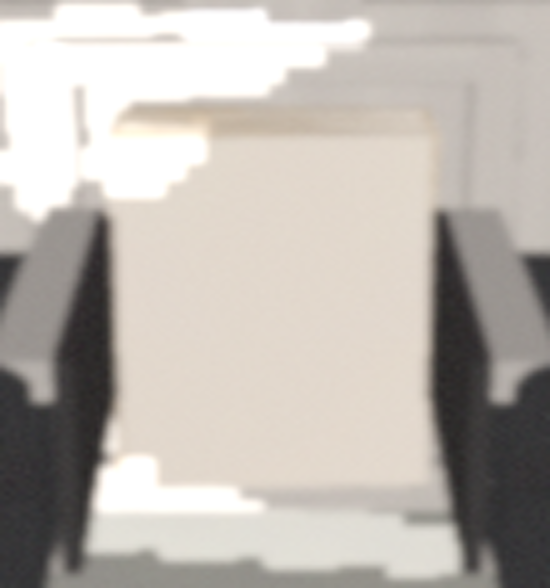

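{"name": "send_rows", "arguments": {"deltas": [{"dp":[0,0,-0.012],"rotation":[0,0,0]},{"dp":[0,0,-0.012],"rotation":[0,0,0]}]}}

```text
clock: 12.37
position: [0.5883, -0.0264, 0.0079]
ee_rot: [-0.0, 0.726, 0.688, -0.0]
contact_force: [0.3, -0.4, -0.9]
width: 0.0294
```

{"name": "send_rows", "arguments": {"deltas": [{"dp":[0,0,-0.01],"rotation":[0,0,0]},{"dp":[0,0,-0.01],"rotation":[0,0,0]}]}}

```text
clock: 12.53
position: [0.5885, -0.0264, 0.007]
ee_rot: [0.0, 0.726, 0.688, 0.0]
contact_force: [-0.7, 0.7, -0.3]
width: 0.0296
```

{"name": "send_rows", "arguments": {"deltas": [{"dp":[0,0,-0.008],"rotation":[0,0,0]},{"dp":[0,0,-0.008],"rotation":[0,0,0]}]}}

```text
clock: 12.7
position: [0.5885, -0.0264, 0.007]
ee_rot: [0.0, 0.726, 0.688, 0.0]
contact_force: [-1.6, 1.1, 5.7]
width: 0.0297
```

{"name": "send_rows", "arguments": {"deltas": [{"dp":[0,0,0],"rotation":[0,0,0]},{"dp":[0,0,0],"rotation":[0,0,0]},{"dp":[0,0,0],"rotation":[0,0,0]},{"dp":[0,0,0],"rotation":[0,0,0]},{"dp":[0,0,0.3],"rotation":[0,0,0]},{"dp":[0,0,0.6],"rotation":[0,0,0]},{"dp":[0,0,1],"rotation":[0,0,0]},{"dp":[0,0,1],"rotation":[0,0,0]}], "fingers": -0.1}}

```text
clock: 13.37
position: [0.5929, -0.027, 0.1329]
ee_rot: [0.005, 0.726, 0.688, 0.004]
contact_force: [0.8, -0.5, 0.9]
width: 0.0473
```

{"name": "send_rows", "arguments": {"deltas": [{"dp":[0,0,0],"rotation":[0,0,0]},{"dp":[0,0,0],"rotation":[0,0,0]},{"dp":[0,0,0],"rotation":[0,0,0]}]}}

```text
clock: 13.62
position: [0.587, -0.0262, 0.1242]
ee_rot: [-0.001, 0.726, 0.688, -0.001]
contact_force: [0.2, 0.9, -1.1]
width: 0.0469
```

```bash
python3 w.py w13; python3 - <<'E'
from h import *
p=dict(np.load('w13.npz'))
c=p['color'][80:360,200:470]; save('w13c.png',cv2.resize(c,None,fx=2.1,fy=2.1,interpolation=cv2.INTER_CUBIC))
P=cloud(p); m=np.zeros((400,640),bool); m[60:160,290:380]=1; m&=(P[:,:,2]>.047)&(P[:,:,2]<.065); q=P[m]; print('knob',q.mean(0),np.ptp(q,axis=0),len(q))
E
```

```text
{'clock': 13.6167, 'qpos': [-0.163, 0.3606, 1.6183, 0.0, 1.1661, -0.1099], 'position': [0.587, -0.0262, 0.1242], 'ee_rot': [-0.0013, 0.7256, 0.6881, -0.001], 'contact_force': [0.1762, 0.9356, -1.0745], 'width': 0.0469}
knob [0.593803   0.06154686 0.05359663] [0.01702495 0.01724409 0.00856561] 565
```

View pics/w13.png

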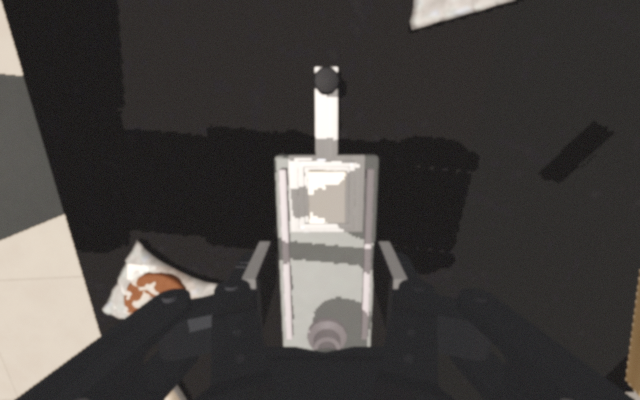

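View pics/w13c.png

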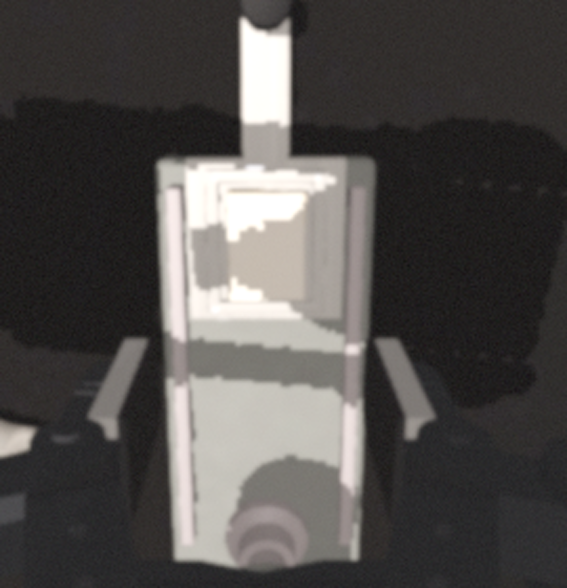

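{"name": "send_rows", "arguments": {"deltas": [{"dp":[0.054,0.73,0],"rotation":[0,0,0]},{"dp":[0.054,0.73,0],"rotation":[0,0,0]},{"dp":[0.054,0.73,0],"rotation":[0,0,0]},{"dp":[0.054,0.73,0],"rotation":[0,0,0]},{"dp":[0.054,0.73,-0.3],"rotation":[0,0,0]},{"dp":[0.054,0.73,-0.6],"rotation":[0,0,0]},{"dp":[0.054,0.73,-0.8],"rotation":[0,0,0]},{"dp":[0.054,0.73,-0.88],"rotation":[0,0,0]},{"dp":[0.054,0.73,-0.88],"rotation":[0,0,0]},{"dp":[0.054,0.73,-0.88],"rotation":[0,0,0]}]}}

```text
clock: 14.5
position: [0.595, 0.0604, 0.0201]
ee_rot: [-0.0, 0.726, 0.688, -0.0]
contact_force: [0.3, -0.3, 0.4]
width: 0.0469
```

```bash
python3 w.py w14
```

```text
{'clock': 14.5, 'qpos': [-0.015, 0.4775, 1.7226, -0.0004, 0.9422, 0.039], 'position': [0.595, 0.0604, 0.0201], 'ee_rot': [-0.0001, 0.7258, 0.6879, -0.0004], 'contact_force': [0.2714, -0.3206, 0.4135], 'width': 0.0469}
```

View pics/w14.png

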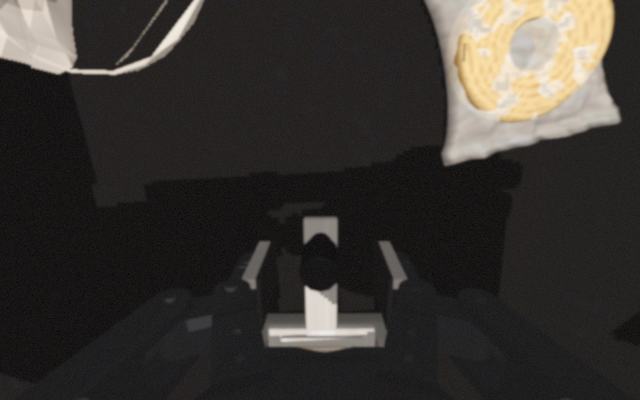

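{"name": "send_rows", "arguments": {"deltas": [{"dp":[0,0,0],"rotation":[0,0,0]},{"dp":[0,0,0],"rotation":[0,0,0]},{"dp":[0,0,0],"rotation":[0,0,0]},{"dp":[0,0,0],"rotation":[0,0,0]},{"dp":[0,0,0],"rotation":[0,0,0]},{"dp":[0,0,0],"rotation":[0,0,0]}], "fingers": 1, "grip_force": 40}}

```text
clock: 15.05
position: [0.5927, 0.0612, 0.022]
ee_rot: [-0.001, 0.725, 0.688, -0.001]
contact_force: [-5.5, -0.1, 6.9]
width: 0.016
```

{"name": "send_rows", "arguments": {"deltas": [{"dp":[-0.002,-0.04,0],"rotation":[0,0,0]},{"dp":[-0.005,-0.1,0],"rotation":[0,0,0]},{"dp":[-0.01,-0.16,0],"rotation":[0,0,0]},{"dp":[-0.01,-0.22,0],"rotation":[0,0,0]},{"dp":[-0.014,-0.28,0],"rotation":[0,0,0]},{"dp":[-0.017,-0.34,0],"rotation":[0,0,0]},{"dp":[-0.02,-0.4,0],"rotation":[0,0,0]},{"dp":[-0.02,-0.4,0],"rotation":[0,0,0]}]}}

```text
clock: 15.72
position: [0.5903, 0.0126, 0.0219]
ee_rot: [-0.001, 0.726, 0.688, -0.001]
contact_force: [-6.9, -1.9, 6.6]
width: 0.0162
```

{"name": "send_rows", "arguments": {"deltas": [{"dp":[-0.008,-0.06,0],"rotation":[0,0,0]},{"dp":[-0.012,-0.13,0],"rotation":[0,0,0]},{"dp":[-0.015,-0.2,0],"rotation":[0,0,0]},{"dp":[-0.018,-0.27,0],"rotation":[0,0,0]},{"dp":[-0.02,-0.34,0],"rotation":[0,0,0]},{"dp":[-0.024,-0.41,0],"rotation":[0,0,0]},{"dp":[-0.028,-0.48,0],"rotation":[0,0,0]},{"dp":[-0.032,-0.55,0],"rotation":[0,0,0]},{"dp":[-0.036,-0.6,0],"rotation":[0,0,0]},{"dp":[-0.038,-0.64,0],"rotation":[0,0,0]},{"dp":[-0.038,-0.64,0],"rotation":[0,0,0]}]}}

```text
clock: 16.63
position: [0.5866, -0.0641, 0.022]
ee_rot: [-0.0, 0.726, 0.688, -0.001]
contact_force: [-3.8, -1.2, 4.9]
width: 0.0164
```

{"name": "send_rows", "arguments": {"deltas": [{"dp":[0,-0.02,0],"rotation":[0,0,0]},{"dp":[-0.002,-0.04,0],"rotation":[0,0,0]},{"dp":[-0.002,-0.04,0],"rotation":[0,0,0]}]}}

```text
clock: 16.88
position: [0.5865, -0.0661, 0.022]
ee_rot: [-0.002, 0.726, 0.688, 0.001]
contact_force: [-2.4, 6.3, 5.8]
width: 0.0161
```

{"name": "send_rows", "arguments": {"deltas": [{"dp":[0,-0.03,0],"rotation":[0,0,0]},{"dp":[0,-0.03,0],"rotation":[0,0,0]},{"dp":[0,-0.03,0],"rotation":[0,0,0]}]}}

```text
clock: 17.13
position: [0.5864, -0.0661, 0.022]
ee_rot: [-0.004, 0.727, 0.687, 0.003]
contact_force: [-2.7, 15.5, 6.9]
width: 0.0166
```

```bash
python3 w.py w15
```

```text
{'clock': 17.1333, 'qpos': [-0.236, 0.4666, 1.7376, 0.0112, 0.9409, -0.1865], 'position': [0.5864, -0.0661, 0.022], 'ee_rot': [-0.0039, 0.7266, 0.687, 0.0029], 'contact_force': [-2.6509, 15.5481, 6.8822], 'width': 0.0166}
```

View pics/w15.png

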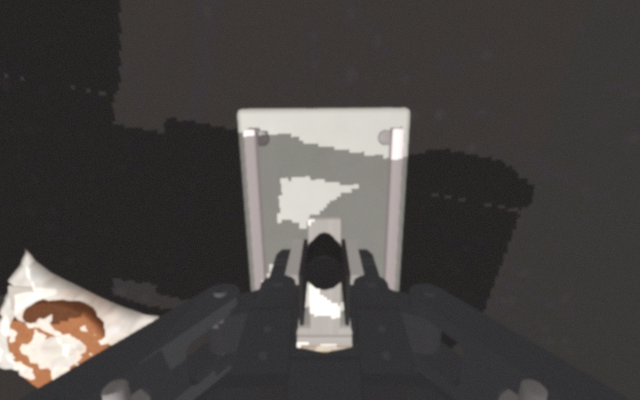

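```bash
python3 - <<'E'
from h import *
p=dict(np.load('w13.npz')); P=cloud(p)
for n in ['scene','top']:
    q=eyes.get_image(n); np.savez('s15'+n+'.npz',**{k:q[k] for k in ['color','depth','mtx','rvec','tvec']})
    u,v=proj(q,[.585,-.12,.06]).astype(int); c=q['color'][max(v-50,0):v+50,u-60:u+60]; save('s15'+n+'.png',cv2.resize(c,None,fx=6,fy=6,interpolation=cv2.INTER_CUBIC)); print(n,u,v)
E
```

```text
scene 342 185
top 378 197
```

View pics/s15scene.png

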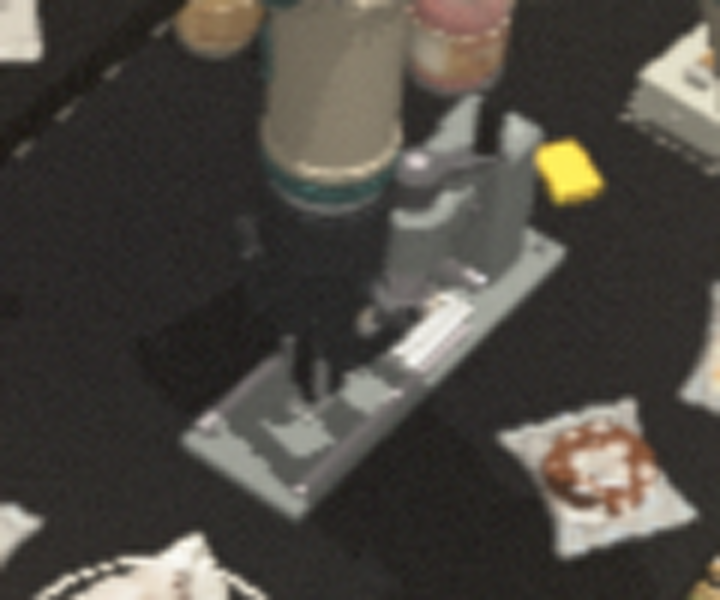

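View pics/s15top.png

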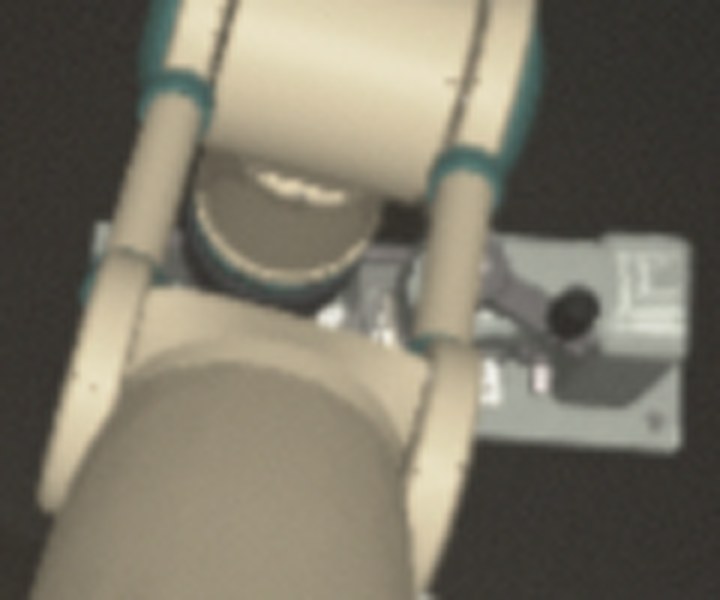

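{"name": "send_rows", "arguments": {"deltas": [{"dp":[0,0,0],"rotation":[0,0,0]},{"dp":[0,0,0],"rotation":[0,0,0]},{"dp":[0,0,0],"rotation":[0,0,0]},{"dp":[0,0,0],"rotation":[0,0,0]}], "fingers": -0.1}}

```text
clock: 17.62
position: [0.5882, -0.0725, 0.0209]
ee_rot: [0.001, 0.726, 0.688, 0.0]
contact_force: [-0.0, -0.2, 0.2]
width: 0.0469
```

```bash
cat > k.py <<'E'
import sys
from h import *
p=dict(np.load(sys.argv[1]+'.npz')); P=cloud(p); m=(P[:,:,2]>.047)&(P[:,:,2]<.062)&(abs(P[:,:,0]-.588)<.02)&(abs(P[:,:,1]+.066)<.02); q=P[m]; print('knob',q.mean(0),np.ptp(q,axis=0),len(q))
E
python3 w.py w16; python3 k.py w16
```

```text
{'clock': 17.6167, 'qpos': [-0.2398, 0.4691, 1.7363, -0.0006, 0.9346, -0.1864], 'position': [0.5882, -0.0725, 0.0209], 'ee_rot': [0.0008, 0.7256, 0.6881, 0.0002], 'contact_force': [-0.0024, -0.2237, 0.2146], 'width': 0.0469}
knob [ 0.58763336 -0.06418255  0.05300766] [0.01779533 0.01784884 0.00841498] 1351
```

View pics/w16.png

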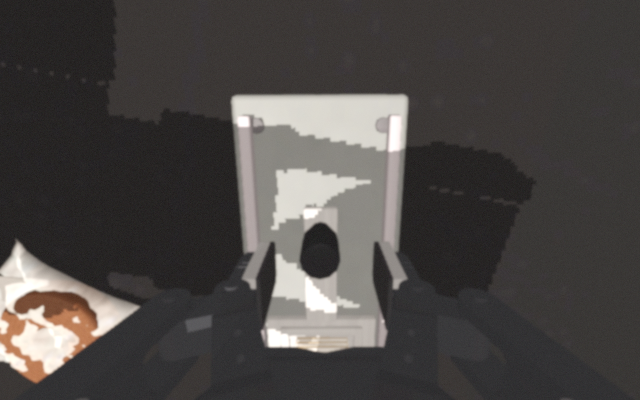

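```bash
sed -i 's/P\[:,:,1\]+.066/P[:,:,1]-float(sys.argv[2])/' k.py; python3 k.py w14 .061; python3 k.py w16 -.066; python3 - <<'E'
from h import *
for n in ['w14','w16']:
    p=dict(np.load(n+'.npz')); c=p['color'][210:300,260:380]; c=np.clip(c.astype(int)*5,0,255).astype(np.uint8); save(n+'k.png',cv2.resize(c,None,fx=5,fy=5,interpolation=cv2.INTER_CUBIC))
E
```

```text
knob [0.5878249  0.06395998 0.05348081] [0.03456924 0.02353031 0.01495243] 1843
knob [ 0.58763336 -0.06418255  0.05300766] [0.01779533 0.01784884 0.00841498] 1351
```

View pics/w14k.png

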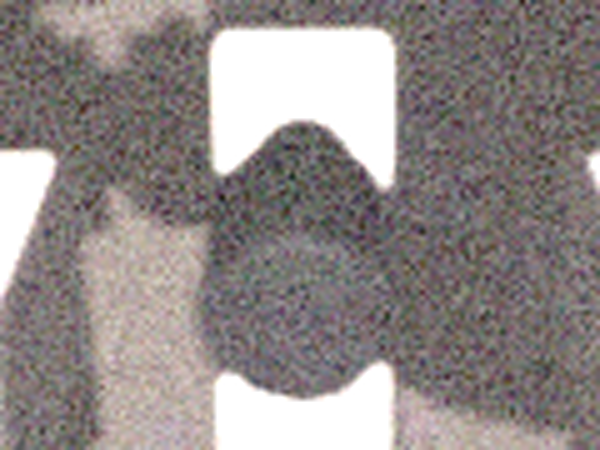

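View pics/w16k.png

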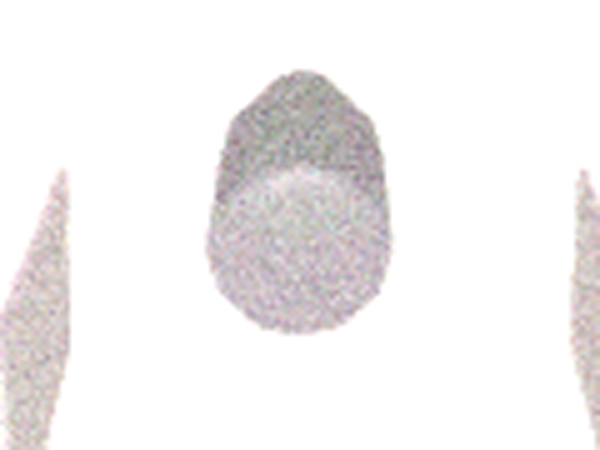

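```bash
python3 - <<'E'
from h import *
for n,v in [('w14',315),('w16',250)]:
    p=dict(np.load(n+'.npz')); print(n,onz(p,260+300/5-.4,210+v/5-.4,.055), 'stem end',onz(p,320,210+(28/5 if n=='w14' else 0),.019))
p=dict(np.load('w16.npz'))
print('stem end w16', onz(p,320,207,.019))
print('base front', onz(p,320,95,.012), onz(p,235,96,.012),onz(p,406,96,.012))
p=dict(np.load('w14.npz')); print('w14 stem end',onz(p,320,216,.019))
E
```

```text
w14 [0.59408207 0.0629941  0.055     ] stem end [0.59453959 0.07613773 0.019     ]
w16 [ 0.58751451 -0.06419196  0.055     ] stem end [ 0.5878769  -0.05394235  0.019     ]
stem end w16 [ 0.58796892 -0.05229867  0.019     ]
base front [0.59101364 0.00341031 0.012     ] [0.54905482 0.00513846 0.012     ] [0.63344707 0.00071602 0.012     ]
w14 stem end [0.59452707 0.07591671 0.019     ]
```

{"name": "send_rows", "arguments": {"deltas": [{"dp":[0,0.05,0.3],"rotation":[0,0,0]},{"dp":[0,0.1,0.6],"rotation":[0,0,0]},{"dp":[0,0.1,1],"rotation":[0,0,0]},{"dp":[0,0.1,1],"rotation":[0,0,0]}], "fingers": -0.3}}

```text
clock: 18.0
position: [0.5921, -0.0611, 0.1476]
ee_rot: [0.006, 0.726, 0.688, 0.004]
contact_force: [1.3, 0.0, 0.4]
width: 0.0556
```

{"name": "send_rows", "arguments": {"deltas": [{"dp":[0,0,0.4],"rotation":[0,0,0]},{"dp":[0,0,0.8],"rotation":[0,0,0]},{"dp":[-0.2,-0.4,0.8],"rotation":[0,0,0]},{"dp":[-0.2,-0.8,0.8],"rotation":[0,0,0]},{"dp":[-0.24,-1,0.8],"rotation":[0,0,0]},{"dp":[-0.24,-1,0.8],"rotation":[0,0,0]}]}}

```text
clock: 18.5
position: [0.5581, -0.1878, 0.237]
ee_rot: [0.003, 0.728, 0.686, -0.002]
contact_force: [-0.0, 0.7, -1.0]
width: 0.0555
```

```bash
python3 w.py w17 crank_grip
```

```text
{'clock': 18.5, 'qpos': [-0.4391, 0.2847, 1.4415, -0.0058, 1.4115, -0.3791], 'position': [0.5581, -0.1878, 0.237], 'ee_rot': [0.0029, 0.7277, 0.6859, -0.0019], 'contact_force': [-0.0432, 0.7335, -1.0377], 'width': 0.0555}
```

View pics/w17.png

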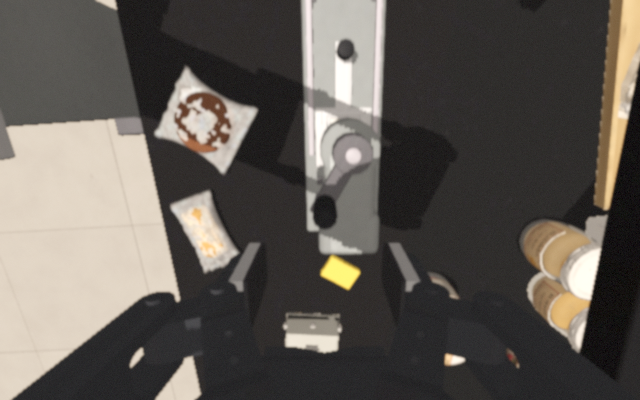

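```bash
python3 - <<'E'
from h import *
p=dict(np.load('w17.npz')); P=cloud(p)
c=p['color'][120:240,290:400]; c=np.clip(c.astype(int)*2,0,255).astype(np.uint8); save('w17c.png',cv2.resize(c,None,fx=5,fy=5,interpolation=cv2.INTER_CUBIC))
m=(P[:,:,2]>.17)&(P[:,:,2]<.2)&(abs(P[:,:,0]-.56)<.03)&(abs(P[:,:,1]+.19)<.04); q=P[m]; print(q.mean(0),np.median(q[:,2]),np.ptp(q,axis=0),len(q)); print(np.argwhere(m).mean(0))
for u,v in [(353,156),(345,148),(340,185),(324,205),(324,210),(327,135),(335,165)]: print(u,v,P[v,u].round(4))
print('knob',onz(p,345,47,.055))
E
```

```text
[ 0.55949266 -0.1909562   0.18320203] 0.18522767281994673 [0.0176093  0.01648112 0.01891565] 555
[215.79459459 324.98198198]
353 156 [ 0.5828 -0.1549  0.154 ]
345 148 [ 0.5774 -0.1494  0.1479]
340 185 [ 0.5724 -0.179   0.1457]
324 205 [ 0.5591 -0.1853  0.1763]
324 210 [ 0.5591 -0.1861  0.1851]
327 135 [ 0.5643 -0.141   0.1243]
335 165 [ 0.5692 -0.163   0.1434]
knob [ 0.58681999 -0.06433918  0.055     ]
```

View pics/w17c.png

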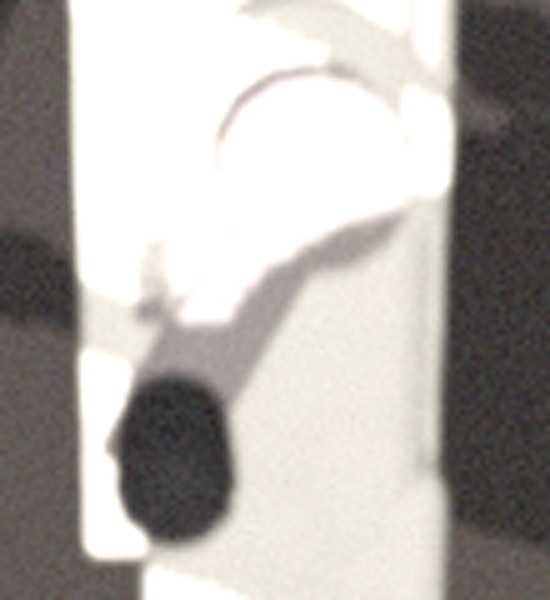

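{"name": "send_rows", "arguments": {"deltas": [{"dp":[0,0,0],"rotation":[0,0,0]},{"dp":[0,0,0],"rotation":[0,0,0]}]}}

```text
clock: 18.77
position: [0.5589, -0.179, 0.236]
ee_rot: [-0.0, 0.725, 0.688, 0.0]
contact_force: [-0.4, 1.2, 0.2]
width: 0.0553
```

```bash
python3 w.py w18; python3 - <<'E'
from h import *
for n in ['w17','w18']:
    p=dict(np.load(n+'.npz')); P=cloud(p)
    m=(P[:,:,2]>.181)&(P[:,:,2]<.2)&(abs(P[:,:,0]-.56)<.03)&(abs(P[:,:,1]+.19)<.04); q=P[m]; print(q.mean(0),np.ptp(q,axis=0),len(q)); r,c=np.argwhere(m).mean(0); print(r,c,onz(p,c,r,.187))
    m=(P[:,:,2]>.1515)&(P[:,:,2]<.157)&(abs(P[:,:,0]-.583)<.02)&(abs(P[:,:,1]+.155)<.02); q=P[m]; print('hub',q.mean(0),np.ptp(q,axis=0),len(q))
E
```

```text
{'clock': 18.7667, 'qpos': [-0.4289, 0.2842, 1.4446, 0.0006, 1.4134, -0.3768], 'position': [0.5589, -0.179, 0.236], 'ee_rot': [-0.0004, 0.7253, 0.6884, 0.0002], 'contact_force': [-0.3643, 1.1714, 0.2221], 'width': 0.0553}
[ 0.55942553 -0.19207238  0.18520053] [0.01698125 0.01615864 0.00808223] 435
218.21379310344827 324.9908045977011 [ 0.55945541 -0.19141071  0.187     ]
hub [ 0.58315354 -0.15523794  0.15271972] [0.01141903 0.01086231 0.0029252 ] 177
[ 0.55942249 -0.1920638   0.18513733] [0.01653812 0.0155677  0.00664723] 422
231.14928909952607 324.6445497630332 [ 0.55945776 -0.19130953  0.187     ]
hub [ 0.58312644 -0.15529597  0.15266178] [0.01089005 0.01116758 0.00279817] 171
```

{"name": "send_rows", "arguments": {"deltas": [{"dp":[0.005,-0.11,0],"rotation":[0,0,0]},{"dp":[0.005,-0.11,-0.2],"rotation":[0,0,0]},{"dp":[0.005,-0.11,-0.5],"rotation":[0,0,0]},{"dp":[0.005,-0.11,-0.7],"rotation":[0,0,0]},{"dp":[0.005,-0.11,-0.77],"rotation":[0,0,0]},{"dp":[0.005,-0.11,-0.77],"rotation":[0,0,0]},{"dp":[0.005,-0.11,-0.77],"rotation":[0,0,0]}]}}

```text
clock: 19.4
position: [0.5602, -0.1934, 0.1445]
ee_rot: [0.0, 0.725, 0.688, 0.0]
contact_force: [0.8, 0.4, 0.7]
width: 0.0556
```

```bash
python3 w.py w19; python3 - <<'E'
from h import *
p=dict(np.load('w19.npz')); P=cloud(p)
m=(P[:,:,2]>.178)&(P[:,:,2]<.2)&(abs(P[:,:,0]-.56)<.012)&(abs(P[:,:,1]+.19)<.014); q=P[m]; print(q.mean(0),np.ptp(q,axis=0),len(q))
E
```

```text
{'clock': 19.4, 'qpos': [-0.4497, 0.349, 1.5815, -0.0001, 1.2102, -0.3973], 'position': [0.5602, -0.1934, 0.1445], 'ee_rot': [0.0004, 0.7254, 0.6884, 0.0001], 'contact_force': [0.7895, 0.3606, 0.667], 'width': 0.0556}
[ 0.55936234 -0.1911953   0.18443148] [0.01763457 0.01644883 0.0102193 ] 1376
```

View pics/w19.png

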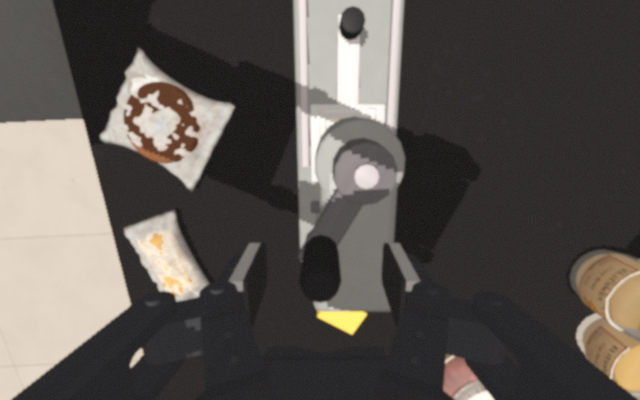

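{"name": "send_rows", "arguments": {"deltas": [{"dp":[0,0.01,0],"rotation":[0,0,0]},{"dp":[0,0.01,0],"rotation":[0,0,0]},{"dp":[0,0.01,0],"rotation":[0,0,0]},{"dp":[0,0.01,0],"rotation":[0,0,0]},{"dp":[0,0.01,0],"rotation":[0,0,0]},{"dp":[0,0.01,0],"rotation":[0,0,0]},{"dp":[0,0.01,0],"rotation":[0,0,0]}], "fingers": 1, "grip_force": 60}}

```text
clock: 20.03
position: [0.5587, -0.1921, 0.1455]
ee_rot: [0.0, 0.726, 0.688, -0.0]
contact_force: [-3.1, 0.4, 5.7]
width: 0.0158
```

```bash
cat > circ.py <<'E'
import sys
from h import *
# args: start angle deg, end angle deg, rows ; prints dp relative to start command on circle (radius .045) and force decomposition
A=np.array([.5831,-.1553])
def st():
    s=monitor.get_state(); d=np.array(s['position'][:2])-A; th=np.arctan2(d[1],d[0]); f=np.array(s['contact_force'][:2])
    er=d/np.linalg.norm(d); ct=np.array([er[1],-er[0]]) # clockwise tangent
    print('t',round(float(s['clock']),2),'r',np.linalg.norm(d).round(4),'th',np.degrees(th).round(1),'Frad',(f@er).round(1),'Fdrag',(-f@ct).round(2),'z',round(float(s['position'][2]),4),'w',round(float(s['width']),4))
st()
if len(sys.argv)>2:
    a0,step,n=map(float,sys.argv[1:4]); 
    P=lambda a:.045*np.array([np.cos(np.radians(a)),np.sin(np.radians(a))])
    for k in range(1,int(n)+1): print(((P(a0-k*step)-P(a0))/.12).round(3).tolist())
E
python3 circ.py -121.5 4 12
```

```text
t 20.03 r 0.0441 th -123.5 Frad 1.4 Fdrag -2.8 z 0.1455 w 0.0158
[-0.022, 0.014]
[-0.043, 0.03]
[-0.062, 0.048]
[-0.081, 0.066]
[-0.098, 0.086]
[-0.113, 0.107]
[-0.127, 0.129]
[-0.14, 0.152]
[-0.151, 0.176]
[-0.16, 0.201]
[-0.167, 0.226]
[-0.173, 0.251]
```

{"name": "send_rows", "arguments": {"deltas": [{"dp":[-0.022,0.014,0]},{"dp":[-0.043,0.03,0]},{"dp":[-0.062,0.048,0]},{"dp":[-0.081,0.066,0]},{"dp":[-0.098,0.086,0]},{"dp":[-0.113,0.107,0]},{"dp":[-0.127,0.129,0]}]}}

```text
validation failed for argument at $.de...
```

```bash
python3 circ.py -149.5 4 8
```

```text
t 20.03 r 0.0441 th -123.5 Frad 1.4 Fdrag -2.8 z 0.1455 w 0.0158
[-0.012, 0.023]
[-0.023, 0.047]
[-0.033, 0.071]
[-0.04, 0.096]
[-0.046, 0.122]
[-0.049, 0.148]
[-0.052, 0.174]
[-0.052, 0.2]
```

{"name": "send_rows", "arguments": {"deltas": [{"dp":[-0.022,0.014,0],"rotation":[0,0,0]},{"dp":[-0.043,0.03,0],"rotation":[0,0,0]},{"dp":[-0.062,0.048,0],"rotation":[0,0,0]},{"dp":[-0.081,0.066,0],"rotation":[0,0,0]},{"dp":[-0.098,0.086,0],"rotation":[0,0,0]},{"dp":[-0.113,0.107,0],"rotation":[0,0,0]},{"dp":[-0.127,0.129,0],"rotation":[0,0,0]}]}}

```text
clock: 20.62
position: [0.5464, -0.1809, 0.1456]
ee_rot: [0.005, 0.725, 0.688, -0.001]
contact_force: [0.6, -8.8, 1.0]
width: 0.0161
```

```bash
python3 circ.py
```

```text
t 20.62 r 0.0447 th -145.1 Frad 4.5 Fdrag 7.52 z 0.1456 w 0.0161
```

{"name": "send_rows", "arguments": {"deltas": [{"dp":[-0.012,0.023,0],"rotation":[0,0,0]},{"dp":[-0.023,0.047,0],"rotation":[0,0,0]},{"dp":[-0.033,0.071,0],"rotation":[0,0,0]},{"dp":[-0.04,0.096,0],"rotation":[0,0,0]},{"dp":[-0.046,0.122,0],"rotation":[0,0,0]}]}}

```text
clock: 21.03
position: [0.539, -0.1662, 0.1456]
ee_rot: [0.004, 0.725, 0.688, -0.002]
contact_force: [-2.6, -9.4, 4.4]
width: 0.0159
```

```bash
python3 circ.py -169.5 4 5
```

```text
t 21.03 r 0.0454 th -166.1 Frad 4.8 Fdrag 8.49 z 0.1456 w 0.0159
[-0.004, 0.026]
[-0.006, 0.052]
[-0.006, 0.078]
[-0.005, 0.104]
[-0.001, 0.13]
```

{"name": "send_rows", "arguments": {"deltas": [{"dp":[-0.004,0.026,0],"rotation":[0,0,0]},{"dp":[-0.006,0.052,0],"rotation":[0,0,0]},{"dp":[-0.007,0.078,0],"rotation":[0,0,0]},{"dp":[-0.006,0.104,0],"rotation":[0,0,0]}]}}

```text
clock: 21.37
position: [0.5373, -0.1531, 0.1455]
ee_rot: [0.003, 0.725, 0.688, -0.003]
contact_force: [-4.4, -7.7, 5.4]
width: 0.0158
```

```bash
python3 circ.py -185.5 4 4;python3 circ.py -201.5 4 4;python3 circ.py -217.5 4 4;python3 circ.py -233.5 4 4;python3 circ.py -249.5 4 4;python3 circ.py -265.5 4 4
```

```text
t 21.37 r 0.0459 th 177.2 Frad 4.0 Fdrag 7.94 z 0.1455 w 0.0158
[0.003, 0.026]
[0.009, 0.052]
[0.016, 0.077]
[0.024, 0.101]
t 21.37 r 0.0459 th 177.2 Frad 4.0 Fdrag 7.94 z 0.1455 w 0.0158
[0.01, 0.024]
[0.023, 0.047]
[0.036, 0.07]
[0.051, 0.091]
t 21.37 r 0.0459 th 177.2 Frad 4.0 Fdrag 7.94 z 0.1455 w 0.0158
[0.017, 0.02]
[0.035, 0.039]
[0.054, 0.057]
[0.074, 0.073]
t 21.37 r 0.0459 th 177.2 Frad 4.0 Fdrag 7.94 z 0.1455 w 0.0158
[0.022, 0.015]
[0.044, 0.028]
[0.068, 0.04]
[0.092, 0.05]
t 21.37 r 0.0459 th 177.2 Frad 4.0 Fdrag 7.94 z 0.1455 w 0.0158
[0.025, 0.008]
[0.05, 0.015]
[0.076, 0.02]
[0.102, 0.023]
t 21.37 r 0.0459 th 177.2 Frad 4.0 Fdrag 7.94 z 0.1455 w 0.0158
[0.026, 0.001]
[0.052, 0.0]
[0.078, -0.002]
[0.104, -0.006]
```

{"name": "send_rows", "arguments": {"deltas": [{"dp":[0.003,0.026,0],"rotation":[0,0,0]},{"dp":[0.009,0.052,0],"rotation":[0,0,0]},{"dp":[0.016,0.077,0],"rotation":[0,0,0]},{"dp":[0.024,0.101,0],"rotation":[0,0,0]}]}}

```text
clock: 21.7
position: [0.5393, -0.1402, 0.1455]
ee_rot: [0.002, 0.725, 0.688, -0.003]
contact_force: [-5.4, -5.8, 6.7]
width: 0.0157
```

```bash
python3 circ.py
```

```text
t 21.7 r 0.0463 th 161.0 Frad 3.2 Fdrag 7.29 z 0.1455 w 0.0157
```

{"name": "send_rows", "arguments": {"deltas": [{"dp":[0.01,0.024,0],"rotation":[0,0,0]},{"dp":[0.023,0.047,0],"rotation":[0,0,0]},{"dp":[0.036,0.07,0],"rotation":[0,0,0]},{"dp":[0.051,0.091,0],"rotation":[0,0,0]}]}}

```text
clock: 22.03
position: [0.5448, -0.1286, 0.1455]
ee_rot: [0.001, 0.725, 0.688, -0.003]
contact_force: [-6.8, -5.5, 8.4]
width: 0.0157
```

```bash
python3 circ.py
```

```text
t 22.03 r 0.0467 th 145.1 Frad 2.4 Fdrag 8.43 z 0.1455 w 0.0157
```

{"name": "send_rows", "arguments": {"deltas": [{"dp":[0.017,0.02,0],"rotation":[0,0,0]},{"dp":[0.035,0.039,0],"rotation":[0,0,0]},{"dp":[0.054,0.057,0],"rotation":[0,0,0]},{"dp":[0.074,0.073,0],"rotation":[0,0,0]}]}}

```text
clock: 22.37
position: [0.5533, -0.1191, 0.1454]
ee_rot: [-0.0, 0.725, 0.688, -0.003]
contact_force: [-8.3, -2.9, 9.0]
width: 0.0162
```

```bash
python3 circ.py; python3 - <<'E'
import numpy as np
from scipy.optimize import least_squares as L
q=np.array([(.5587,-.1921),(.5464,-.1809),(.539,-.1662),(.5373,-.1531),(.5393,-.1402),(.5448,-.1286)])
print(L(lambda a:np.hypot(*(q-a[:2]).T)-.045,[.583,-.155]).x, L(lambda a:np.hypot(*(q-a[:2]).T)-a[2],[.583,-.155,.045]).x)
E
```

```text
t 22.37 r 0.0468 th 129.5 Frad 3.1 Fdrag 8.28 z 0.1454 w 0.0162
[ 0.58222914 -0.15368986] [ 0.58250183 -0.15363063  0.04524379]
```

```bash
sed -i 's/A=np.array.*/A=np.array([.5823,-.1537])/' circ.py; python3 circ.py
```

```text
t 22.37 r 0.0451 th 130.0 Frad 3.1 Fdrag 8.26 z 0.1454 w 0.0162
```

{"name": "send_rows", "arguments": {"deltas": [{"dp":[0.022,0.015,0],"rotation":[0,0,0]},{"dp":[0.044,0.028,0],"rotation":[0,0,0]},{"dp":[0.068,0.04,0],"rotation":[0,0,0]},{"dp":[0.092,0.05,0],"rotation":[0,0,0]}]}}

```text
clock: 22.7
position: [0.564, -0.1125, 0.1454]
ee_rot: [-0.001, 0.725, 0.688, -0.002]
contact_force: [-7.6, -1.7, 9.4]
width: 0.016
```

```bash
python3 circ.py
```

```text
t 22.7 r 0.0451 th 113.9 Frad 1.5 Fdrag 7.62 z 0.1454 w 0.016
```

{"name": "send_rows", "arguments": {"deltas": [{"dp":[0.025,0.008,0],"rotation":[0,0,0]},{"dp":[0.05,0.015,0],"rotation":[0,0,0]},{"dp":[0.076,0.02,0],"rotation":[0,0,0]},{"dp":[0.102,0.023,0],"rotation":[0,0,0]}]}}

```text
clock: 23.03
position: [0.576, -0.1091, 0.1454]
ee_rot: [-0.002, 0.725, 0.688, -0.002]
contact_force: [-9.4, -1.5, 10.8]
width: 0.0161
```

```bash
python3 circ.py
```

```text
t 23.03 r 0.0451 th 98.1 Frad -0.1 Fdrag 9.52 z 0.1454 w 0.0161
```

{"name": "send_rows", "arguments": {"deltas": [{"dp":[0.026,0.001,0],"rotation":[0,0,0]},{"dp":[0.052,0,0],"rotation":[0,0,0]},{"dp":[0.078,-0.002,0],"rotation":[0,0,0]},{"dp":[0.104,-0.006,0],"rotation":[0,0,0]}]}}

```text
clock: 23.37
position: [0.5861, -0.1088, 0.1454]
ee_rot: [-0.004, 0.725, 0.688, -0.003]
contact_force: [-12.6, 0.8, 13.1]
width: 0.0156
```

```bash
for a in -281.5 -297.5 -313.5 -329.5 -345.5 -361.5 -377.5 -393.5 -409.5; do echo $a; python3 circ.py $a 4 4; done
```

```text
-281.5
t 23.37 r 0.0451 th 85.2 Frad -0.3 Fdrag 12.65 z 0.1454 w 0.0156
[0.025, -0.006]
[0.05, -0.014]
[0.075, -0.024]
[0.098, -0.035]
-297.5
t 23.37 r 0.0451 th 85.2 Frad -0.3 Fdrag 12.65 z 0.1454 w 0.0156
[0.023, -0.013]
[0.045, -0.027]
[0.065, -0.043]
[0.085, -0.061]
-313.5
t 23.37 r 0.0451 th 85.2 Frad -0.3 Fdrag 12.65 z 0.1454 w 0.0156
[0.018, -0.019]
[0.035, -0.039]
[0.051, -0.06]
[0.065, -0.082]
-329.5
t 23.37 r 0.0451 th 85.2 Frad -0.3 Fdrag 12.65 z 0.1454 w 0.0156
[0.012, -0.023]
[0.023, -0.047]
[0.033, -0.071]
[0.04, -0.096]
-345.5
t 23.37 r 0.0451 th 85.2 Frad -0.3 Fdrag 12.65 z 0.1454 w 0.0156
[0.006, -0.026]
[0.01, -0.051]
[0.012, -0.078]
[0.012, -0.104]
-361.5
t 23.37 r 0.0451 th 85.2 Frad -0.3 Fdrag 12.65 z 0.1454 w 0.0156
[-0.002, -0.026]
[-0.005, -0.052]
[-0.01, -0.078]
[-0.017, -0.103]
-377.5
t 23.37 r 0.0451 th 85.2 Frad -0.3 Fdrag 12.65 z 0.1454 w 0.0156
[-0.009, -0.025]
[-0.019, -0.049]
[-0.031, -0.072]
[-0.045, -0.094]
-393.5
t 23.37 r 0.0451 th 85.2 Frad -0.3 Fdrag 12.65 z 0.1454 w 0.0156
[-0.015, -0.021]
[-0.032, -0.042]
[-0.05, -0.06]
[-0.069, -0.078]
-409.5
t 23.37 r 0.0451 th 85.2 Frad -0.3 Fdrag 12.65 z 0.1454 w 0.0156
[-0.02, -0.016]
[-0.042, -0.031]
[-0.065, -0.044]
[-0.088, -0.056]
```

{"name": "send_rows", "arguments": {"deltas": [{"dp":[0.025,-0.006,0],"rotation":[0,0,0]},{"dp":[0.05,-0.014,0],"rotation":[0,0,0]},{"dp":[0.075,-0.024,0],"rotation":[0,0,0]},{"dp":[0.098,-0.035,0],"rotation":[0,0,0]}]}}

```text
clock: 23.7
position: [0.5979, -0.1115, 0.1454]
ee_rot: [-0.005, 0.726, 0.688, -0.002]
contact_force: [-11.6, 5.4, 13.9]
width: 0.016
```

```bash
python3 circ.py
```

```text
t 23.7 r 0.045 th 69.7 Frad 1.0 Fdrag 12.76 z 0.1454 w 0.016
```

{"name": "send_rows", "arguments": {"deltas": [{"dp":[0.023,-0.013,0],"rotation":[0,0,0]},{"dp":[0.045,-0.027,0],"rotation":[0,0,0]},{"dp":[0.065,-0.043,0],"rotation":[0,0,0]},{"dp":[0.085,-0.061,0],"rotation":[0,0,0]}]}}

```text
clock: 24.03
position: [0.6086, -0.1172, 0.1454]
ee_rot: [-0.005, 0.726, 0.688, -0.001]
contact_force: [-10.4, 7.6, 12.1]
width: 0.0159
```

```bash
python3 circ.py
```

```text
t 24.03 r 0.045 th 54.2 Frad 0.1 Fdrag 12.83 z 0.1454 w 0.0159
```

{"name": "send_rows", "arguments": {"deltas": [{"dp":[0.018,-0.019,0],"rotation":[0,0,0]},{"dp":[0.035,-0.039,0],"rotation":[0,0,0]},{"dp":[0.051,-0.06,0],"rotation":[0,0,0]},{"dp":[0.065,-0.082,0],"rotation":[0,0,0]}]}}

```text
clock: 24.37
position: [0.6175, -0.1258, 0.1454]
ee_rot: [-0.006, 0.726, 0.688, 0.001]
contact_force: [-7.8, 11.6, 10.4]
width: 0.0157
```

```bash
python3 circ.py
```

```text
t 24.37 r 0.045 th 38.4 Frad 1.1 Fdrag 13.94 z 0.1454 w 0.0157
```

{"name": "send_rows", "arguments": {"deltas": [{"dp":[0.012,-0.023,0],"rotation":[0,0,0]},{"dp":[0.023,-0.047,0],"rotation":[0,0,0]},{"dp":[0.033,-0.071,0],"rotation":[0,0,0]},{"dp":[0.04,-0.096,0],"rotation":[0,0,0]}]}}

```text
clock: 24.7
position: [0.6237, -0.1363, 0.1455]
ee_rot: [-0.005, 0.726, 0.688, 0.002]
contact_force: [-4.3, 12.7, 10.1]
width: 0.0159
```

```bash
python3 circ.py
```

```text
t 24.7 r 0.0449 th 22.8 Frad 0.9 Fdrag 13.38 z 0.1455 w 0.0159
```

{"name": "send_rows", "arguments": {"deltas": [{"dp":[0.006,-0.026,0],"rotation":[0,0,0]},{"dp":[0.01,-0.051,0],"rotation":[0,0,0]},{"dp":[0.012,-0.078,0],"rotation":[0,0,0]},{"dp":[0.012,-0.1,0],"rotation":[0,0,0]},{"dp":[0.012,-0.1,0],"rotation":[0,0,0]}]}}

```text
clock: 25.12
position: [0.627, -0.1486, 0.1455]
ee_rot: [-0.004, 0.726, 0.688, 0.003]
contact_force: [-1.9, 11.4, 7.5]
width: 0.016
```

```bash
python3 circ.py
```

```text
t 25.12 r 0.045 th 6.5 Frad -0.6 Fdrag 11.51 z 0.1455 w 0.016
```

{"name": "send_rows", "arguments": {"deltas": [{"dp":[0,0.02,0],"rotation":[0,0,0]},{"dp":[0,0.035,0],"rotation":[0,0,0]},{"dp":[0,0.035,0],"rotation":[0,0,0]}]}}

```text
clock: 25.37
position: [0.627, -0.1485, 0.1455]
ee_rot: [-0.001, 0.725, 0.688, 0.001]
contact_force: [-2.6, 4.0, 5.9]
width: 0.0156
```

```bash
python3 circ.py
```

```text
t 25.37 r 0.045 th 6.7 Frad -2.2 Fdrag 4.32 z 0.1455 w 0.0156
```

Force relaxed with the crank unmoved. Now a little more unloading, then release and lift.

{"name": "send_rows", "arguments": {"deltas": [{"dp":[0,0.015,0],"rotation":[0,0,0]},{"dp":[0,0.015,0],"rotation":[0,0,0]},{"dp":[0,0.015,0],"rotation":[0,0,0]},{"dp":[0,0.015,0],"rotation":[0,0,0]},{"dp":[0,0.015,0],"rotation":[0,0,0]},{"dp":[0,0.015,0],"rotation":[0,0,0]}], "fingers": -0.1}}

```text
clock: 25.87
position: [0.6276, -0.1486, 0.1437]
ee_rot: [-0.0, 0.726, 0.688, -0.0]
contact_force: [-0.8, -0.1, 0.2]
width: 0.0469
```

```bash
python3 circ.py; python3 w.py w20
```

```text
t 25.87 r 0.0456 th 6.4 Frad -0.8 Fdrag 0.04 z 0.1437 w 0.0469
{'clock': 25.8667, 'qpos': [-0.3403, 0.4246, 1.4603, -0.0, 1.2568, -0.2871], 'position': [0.6276, -0.1486, 0.1437], 'ee_rot': [-0.0, 0.7257, 0.688, -0.0], 'contact_force': [-0.8306, -0.0502, 0.188], 'width': 0.0469}
```

{"name": "send_rows", "arguments": {"deltas": [{"dp":[0,0,0.25],"rotation":[0,0,0]},{"dp":[0,0,0.5],"rotation":[0,0,0]},{"dp":[0,0,0.8],"rotation":[0,0,0]},{"dp":[0,0,0.8],"rotation":[0,0,0]},{"dp":[0,0,0.8],"rotation":[0,0,0]}]}}

```text
clock: 26.33
position: [0.629, -0.149, 0.2428]
ee_rot: [0.003, 0.726, 0.688, 0.001]
contact_force: [-0.9, -0.4, -0.3]
width: 0.0469
```

```bash
python3 w.py w21; python3 - <<'E'
from h import *
p=dict(np.load('w21.npz')); P=cloud(p)
m=(P[:,:,2]>.181)&(P[:,:,2]<.195)&(abs(P[:,:,0]-.625)<.03)&(abs(P[:,:,1]+.15)<.04); q=P[m]; print('grip',q.mean(0),len(q))
m=(P[:,:,2]>.1515)&(P[:,:,2]<.157)&(abs(P[:,:,0]-.583)<.015)&(abs(P[:,:,1]+.155)<.02); q=P[m]; print('hub',q.mean(0),np.ptp(q,axis=0),len(q))
E
```

```text
{'clock': 26.3333, 'qpos': [-0.3401, 0.3695, 1.3008, -0.0, 1.4652, -0.287], 'position': [0.629, -0.149, 0.2428], 'ee_rot': [0.0027, 0.7256, 0.6881, 0.0014], 'contact_force': [-0.9421, -0.4384, -0.2725], 'width': 0.0469}
grip [ 0.62807654 -0.14896787  0.18521832] 415
hub [ 0.58336413 -0.15506506  0.15265534] [0.01103725 0.01135602 0.00259639] 151
```

View pics/w21.png

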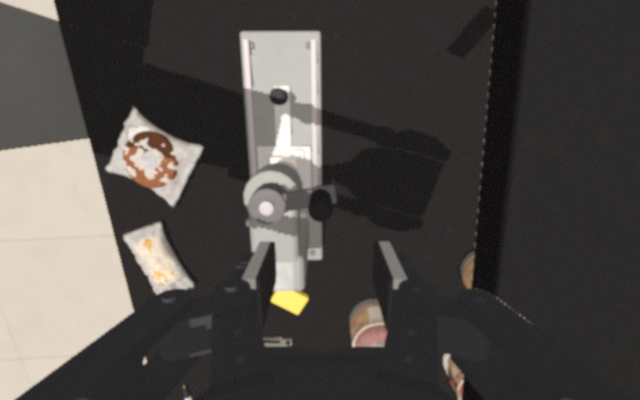

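```bash
python3 - <<'E'
from h import *
p=dict(np.load('w21.npz')); k=onz(p,280,95,.055); print(k, np.linalg.norm(k[:2]-[.5833,-.1551]))
s=eyes.get_image('scene'); u,v=proj(s,[.585,-.12,.06]).astype(int); c=s['color'][v-50:v+50,u-60:u+60]; save('end.png',cv2.resize(c,None,fx=6,fy=6,interpolation=cv2.INTER_CUBIC))
E
```

```text
[ 0.59007259 -0.06509194  0.055     ] 0.09026249943526769
```

View pics/end.png

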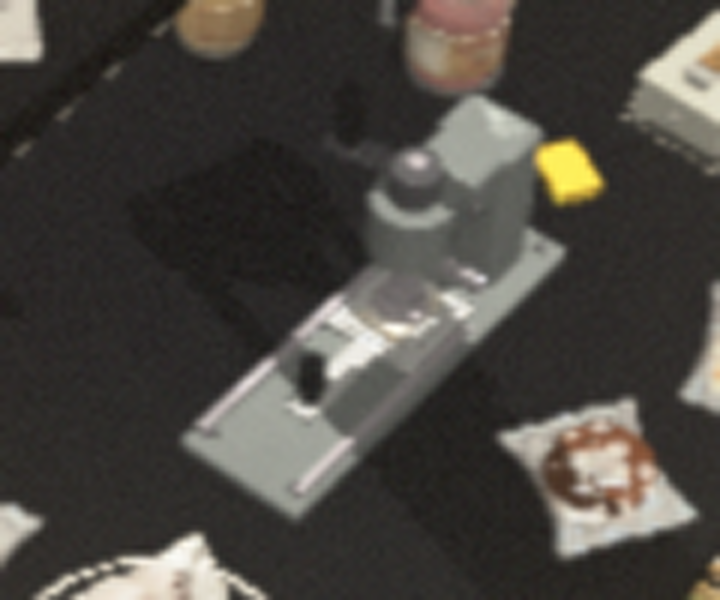

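The foot is down on the stack, the tray is home (knob 90.3 mm from the axis, where 90 mm is expected) and the arm is clear.

```bash
python3 -c "
from rig import manip; print(manip.sign_off())"
```

```text
the job is handed in; nothing more can be done
None
```

I put the smaller white stack flat in the pocket and pushed the tray in against its stop. I then wound the crank clockwise to contact and about a quarter turn more, let go, lifted clear and handed the job in at about 26.5 s. No verdict was reported.

**Last checks**
- **Tray:** the knob measured 90.3 mm from the screw axis, where 90 mm means fully home. The arm itself recorded about 127.3 mm of travel, against 130 mm nominal. The tray stopped hard there under 15 N.
- **Crank:** the drag at the grip rose from about 8 N to about 12.7 N between crank directions of roughly 100° and 85° (the direction of the grip from the screw axis), which I took as contact. I left the crank at about 6–8°, so about 80–95° past contact. From the drag I estimate about 105–111 N on the stack; I could not measure that force directly.
- **Bystanders:** the dark cake and the biscuit bar looked undisturbed. The pale cake was not in the last views, but I saw no contact with it.

**Problems along the way**
- **Fingertip position:** the fingertips stood about 15 mm behind the reported tool point, not 19 mm ahead of it. I worked to heights I measured myself.
- **Second grip on the stack:** I let go of a good first grip to raise the fingers. The next attempt closed just above the stack and pressed lightly on it (about 13 N), and the one after that held.

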